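Put the feeler gauge away and lock the store box with its quarter-turn studs

ROBOT

A 6-joint arm with a two-finger parallel gripper is mounted at the origin on a cart in front of the work surface, level with it; the furniture and walls round the work are solid. World frame = base frame: x ahead of the robot, y to its left, z up, the work surface at z = 0. Lengths are in m, angles in rad, forces in N, time in s.
With the tool pointing down it reaches from about 0.25 to 0.725 m from the base axis. Payload 4 kg.
Tool frame: the origin (TCP) lies on the centre line of the jaws, within the pads' length; the fingertips stand 17 mm ahead of it and the grasp point (between the pads) lies 2 mm behind it; z points along the fingers, x is the direction in which the jaws open and shut, and the axes are right-handed (so a half turn about z gives the same grasp; the last joint's range is limited). The gripper opens to 85 mm and grips with 20 to 120 N. Pads are 22 mm wide; open, the fingers measure 114 mm over their backs; the gripper's body (76 mm by 85 mm) begins 54 mm behind the grasp point. The pads swing forward as they close: fully open they stand 13 mm farther back than shut.
Start: joints at [-1.233, 0.241, 0.005, 1.335, 0, 1.571], TCP at [0.166, -0.472, 0.248] pointing down, gripper open.
Joint ranges: [-2.72, 2.72], [-1.05, 1.87], [-1.09, 1.28], [-1.99, 2.15], [-1.42, 1.44], [-3.14, 3.14]. Speed limits (rad/s): [2.79, 2.79, 3.14, 3.14, 3.14, 3.14].

INTERFACE

Orientations are given as a unit quaternion [x, y, z, w].
In Python, from workcell import bot gives the robot as it stands.
- The arm moves only by the tool jog_arm, never from a script. Its arguments are lists of equal length, an entry for each row: "jaw": the closure, from 0 (fully open) to 1 (shut); "linear": the shift along the tool's x, y, z in m, a list of three; "delta_rot": the turn, a rotation vector about the tool's x, y, z in degrees, a list of three. A call has exactly 8 rows; each row is the pose to reach, as a shift and turn from the pose commanded when the call began, along the tool's axes at that moment; what a row does not reach only later rows make up. A row lasts 1/12 s, in which the tool goes at most 41.7 mm and 7.16 degrees, less where a joint would pass 70% of its speed; a pose out of reach is approached as far as the arm can. A call with a gripper value outside its range is refused whole. The fingers move at their own pace and stop on an object; the grip force is fixed at half the most. Time passes only in rows, so rows that repeat a pose let the fingers close, or fill a call up. It gives the time, the measured TCP pose, the force and the opening at its end, in the units of the state.
- bot.get_obs(): the state, without advancing time (a new reading comes with each control period).
- bot.camera(name): name is "scene" or "top"; returns (picture, depth): 420x560x3 uint8, red, green, blue; 420x560 float32, m along the optical axis (not along the pixel's ray), 0 where there is no reading.
- bot.calibration(name): a dict with "fovy" (degrees; the focal length in pixels is half the picture's height over the tangent of half this angle, whatever the lens; pixels are square), "cx", "cy" (the principal point, pixels), "k1" (the pictures are not rectified: a ray, as slopes to the right and down, at radius r is drawn at 1 + k1 r^2 times it, then the intrinsics apply), "origin" and "orientation" of the camera in the world. Camera axes: x right, y down, z forward; pixel columns grow to the right and rows downward; lengths in m; the calibration is good to about 2 mm. A picture is of the moment at which its call begins. calibration takes no time and is no camera call.
- bot.job_done(): hands the job in, once; it reports no verdict.
The state is a dict: "clock": time; "joint_pos": joint angles; "joint_vel": joint speeds; "tau": joint torques, N m; "eef_pos": TCP position; "tool_rot": TCP orientation; "ft_force": force on the tool from outside, world axes, zero at the start; "ft_torque": the same for the moment, N m; "grip_width": finger opening in m.
Only numpy, scipy, OpenCV 4.12 (cv2) and the standard library are available. Lean on these libraries where they do the work, as an engineer would, in place of code of your own. Each camera call takes 0.05 s, during which the arm holds its last target.

TASK

Put the feeler gauge away in the open grey store box, lay the aluminium cover panel on the box so that it sits fully down between the locating tabs, then lock the panel with both of its quarter-turn studs: push each stud in against its spring and turn it ninety degrees clockwise, so that it stays in when you let go. Leave the tape measure and the oilstone where they are.

Things in the scene. Friction and masses are not known exactly. Their poses are not given: they have to be found in the camera images.
- feeler_mid (a point): Centre of the feeler gauge: a closed steel blade pack lying flat, 100 mm long (this point's y axis), 16 mm wide (x), 12 mm high over its steel sides (15 mm over the screw head at one end); the point is 6 mm above its underside. Weighs about 0.07 kg.
- box_floor (a point): Centre of the inner floor of the store box: grey open box fixed to the bench, 138 x 208 mm, rim 55 mm and floor 4 mm above the bench; x is its short side, y its long side, z up. Steel plates cover both its ends at rim height; the opening between them is 122 mm (x) by 116 mm (y); the gauge goes in through it to lie on the floor.
- box_seat (a point): Centre of the store box's rim plane, 51 mm above its floor, where the panel's lower edge comes to sit. Axes as the box. Six tabs, flared outward, reach 18 mm above the rim and guide the panel with 2.5 mm play on every side. At y = +78 and -78 mm the end plates (4 mm thick, upper face level with the rim) have slots 36 mm (x) by 14 mm (y).
- panel_handle (a point): Middle of the dark bow handle on the cover panel: a bar 66 mm long (y), 12 mm wide (x), 12 mm high, with its centre 51 mm above the panel's lower edge and 36 mm above its upper face. x is the panel's short side, y its long side, z up. The panel and its studs weigh about 0.45 kg.
- panel_foot (a point): Centre of the lower edge of the cover panel's skirt. The panel is an aluminium tray cover, 130 mm (x) by 200 mm (y), 15 mm high, lying skirt down on a 15 mm plywood board at the start; it fits the box either way round (half a turn about z makes no difference), with its long side along the box's long side.
- stud_a_wing (a point): Centre of the black wing of stud A (at the panel's -y end): an upright plate 42 mm long (this point's x axis), 10 mm thick, 24 mm high, on the stud's turning axis; z is up. The point is 12 mm below the wing's top and, with the stud out, 39 mm above the panel's upper face and 54 mm above the panel's lower edge. It moves with the stud; fully pushed in, the wing's lower edge is still 13 mm clear of the panel.
- stud_b_wing (a point): Centre of the black wing of stud B (at the panel's +y end): an upright plate 42 mm long (this point's x axis), 10 mm thick, 24 mm high, on the stud's turning axis; z is up. The point is 12 mm below the wing's top and, with the stud out, 39 mm above the panel's upper face and 54 mm above the panel's lower edge. It moves with the stud; fully pushed in, the wing's lower edge is still 13 mm clear of the panel.
- stud_a_push (a joint): How far stud A (78 mm from the panel's middle, -y end) is pushed in, m: 0 = sprung out, 0.014 = fully in (spring 3 N at 0, 9 N fully in). A cross-bar at its foot passes the box's slot and gets under the plate when pushed in 12 to 14 mm; turned there and let go, it springs up against the plate and rests at about 0.010 = locked. Let go unturned, it springs out again.
- stud_a_turn (a joint): Turn of stud A, rad: 0 (up to 0.08 at the start) = wing across the panel (along its x), cross-bar in line with the slot; grows clockwise seen from above to a stop at 1.57 = wing along the panel's y. Stiff (0.03 N m): it stays where left. It can be turned with the stud out too, but then does not lock.
- stud_b_push (a joint): As stud_a_push, for stud B, 78 mm from the panel's middle at its +y end. The cross-bars are 26 mm long, 5 mm thick, parallel to the wings, and hidden inside the panel's skirt while the studs are out.
- stud_b_turn (a joint): As stud_a_turn, for stud B.
- tape_measure: Tape measure standing on the 3 mm mesh mat, 37 x 84 x 62 mm, origin at the middle of its underside. Leave alone.
- oilstone: Oilstone, grey-brown bar 25 x 100 x 12 mm, origin at the middle of its underside. Leave alone.
- panel: The cover panel itself; its origin is the same point as panel_foot.
- feeler_gauge: The feeler gauge itself; origin at the middle of its underside, y along its length.

How it is judged:
On the way, in this order (a step that is already met when the one before it is completed fails the run):
1. the feeler gauge lies in the store box (x of feeler_mid in the frame of box_floor between -0.061 and 0.061 m and y of feeler_mid in the frame of box_floor between -0.075 and 0.075 m and z of feeler_mid in the frame of box_floor between -0.002 and 0.035 m and linear speed of feeler_gauge below 0.05 m/s and contact force between the fingers and feeler_gauge below 0.1 N), for 0.2 s.
2. the panel sits down on the box, over the gauge (x of feeler_mid in the frame of box_floor between -0.061 and 0.061 m and y of feeler_mid in the frame of box_floor between -0.075 and 0.075 m and z of feeler_mid in the frame of box_floor between -0.002 and 0.035 m and horizontal distance between panel_foot and box_seat below 0.007 m and z of panel_foot in the frame of box_seat between -0.004 and 0.003 m and angle between the y axis of panel_foot and the y axis of box_seat, either way round below 0.08 rad and angle between panel_foot's own z axis and vertical below 0.04 rad), for 0.2 s.
3. one stud is pushed in and turned to lock (horizontal distance between panel_foot and box_seat below 0.007 m and z of panel_foot in the frame of box_seat between -0.004 and 0.003 m and angle between the y axis of panel_foot and the y axis of box_seat, either way round below 0.08 rad and angle between panel_foot's own z axis and vertical below 0.04 rad and ((value of joint stud_a_push between 0.007 and 0.0125 m and value of joint stud_a_turn above 1.2 rad) or (value of joint stud_b_push between 0.007 and 0.0125 m and value of joint stud_b_turn above 1.2 rad))), for 0.2 s.
4. both studs are locked (horizontal distance between panel_foot and box_seat below 0.007 m and z of panel_foot in the frame of box_seat between -0.004 and 0.003 m and angle between the y axis of panel_foot and the y axis of box_seat, either way round below 0.08 rad and angle between panel_foot's own z axis and vertical below 0.04 rad and value of joint stud_a_push between 0.007 and 0.0125 m and value of joint each of stud_a_turn, stud_b_turn above 1.2 rad and value of joint stud_b_push between 0.007 and 0.0125 m), for 0.2 s.
At the end, for the whole second after the job is handed in: Gauge inside the box under the panel; panel on the rim (within 7 mm of centre, edge within 4 mm of rim height, aligned within 0.08 rad, level within 0.04 rad); both studs turned at least 1.2 rad and staying in at 7 to 12.5 mm when let go; all at rest (all of step 4 and x of feeler_mid in the frame of box_floor between -0.061 and 0.061 m and y of feeler_mid in the frame of box_floor between -0.075 and 0.075 m and z of feeler_mid in the frame of box_floor between -0.002 and 0.035 m and linear speed of panel below 0.02 m/s); the robot touches nothing.
It fails at once if the tape measure is shifted by more than 30 mm (distance of tape_measure from where it was at the start of the episode above 0.03 m).
It fails at once if the oilstone is shifted by more than 30 mm (distance of oilstone from where it was at the start of the episode above 0.03 m).
It also fails if it takes over 72 s, if anything falls off the work surface, if the arm or the gripper's body presses on something with over 40 N, if the wrist force passes 120 N, or if a joint passes its speed limit or range.

## Working session

There is one attempt and no reset: what is moved stays moved. The work goes in short steps, Python scripts to look and compute and a tool call to move; the robot and the scene stay as the last step left them, time stands still between calls to the robot, and variables do not carry over. Pictures are saved under pics/ and viewed, and the job is handed in when it is done.

Besides the shell and the picture viewer there is one more tool, called as a command line: name --argument value ..., lists and objects as JSON in quotes. jog_arm: Moves the arm, as the interface text tells. Its arguments: {"type":"object","properties":{"jaw":{"type":"array","items":{"type":"number"}},"linear":{"type":"array","items":{"type":"array","items":{"type":"number"}}},"delta_rot":{"type":"array","items":{"type":"array","items":{"type":"number"}}}},"required":["jaw","linear","delta_rot"]}

```bash
ls; mkdir -p pics; python3 - <<'E'
from workcell import bot
import cv2,numpy as np
print(bot.get_obs())
for n in("scene","top"):
    p,d=bot.camera(n); cv2.imwrite(f"pics/{n}0.png",p[:,:,::-1]); np.savez(f"{n}0.npz",p=p,d=d); print(n,bot.calibration(n))
E
```

```text
pics
{'clock': 0.0, 'joint_pos': array([-1.23300221e+00,  2.41415181e-01,  3.72181290e-03,  1.33520493e+00,
        2.13902662e-05,  1.57079435e+00]), 'joint_vel': array([-0.00067461,  0.00145829, -0.000934  , -0.00049885,  0.00175106,
       -0.00118411]), 'tau': array([ 7.17179264e-04, -3.72314322e+01,  2.52410281e+01,  1.69496000e-02,
        1.33082822e-04, -1.02773683e-05]), 'eef_pos': array([ 0.16551031, -0.47117596,  0.24741091]), 'tool_rot': array([ 8.15906567e-01, -5.78182816e-01, -8.51321269e-04, -6.16389841e-04]), 'ft_force': array([ 0.19288202,  0.14877372, -0.03876775]), 'ft_torque': array([-0.01008767, -0.03222699,  0.05261614]), 'grip_width': 0.08548782467644814}
scene {'fovy': 55.113370126085655, 'cx': 284.2271310745607, 'cy': 203.86836116455427, 'k1': -0.10524989930292768, 'origin': array([ 0.24712789, -0.27653332,  0.68863548]), 'orientation': array([ 0.886406  , -0.2518636 ,  0.10386329, -0.37424797])}
top {'fovy': 42.50705906148292, 'cx': 281.34387528199136, 'cy': 216.7719815576083, 'k1': -0.18385838860351925, 'origin': array([0.46327319, 0.23449269, 1.30080652]), 'orientation': array([-0.69911847,  0.71394207, -0.01962909,  0.03368643])}
```

View pics/scene0.png

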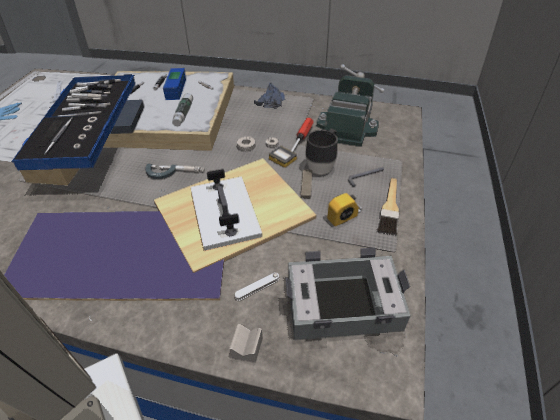

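View pics/top0.png

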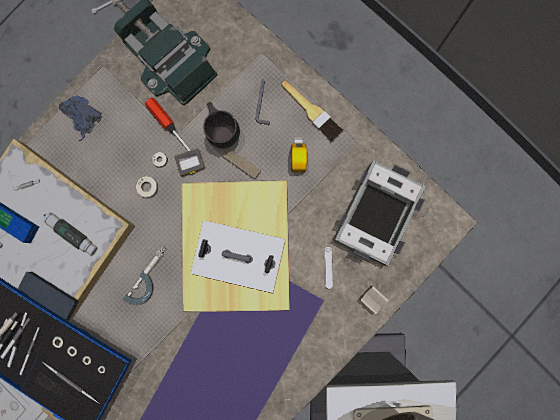

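```bash
cat > h.py <<'E'
import numpy as np,cv2
from scipy.spatial.transform import Rotation as R
from workcell import bot
def K(c):
    f=210/np.tan(np.radians(c['fovy'])/2); return np.array([[f,0,c['cx']],[0,f,c['cy']],[0,0,1]]),np.array([c['k1'],0,0,0.])
def rays(n,uv):
    c=bot.calibration(n);k,d=K(c)
    x=cv2.undistortPoints(np.asarray(uv,float).reshape(-1,1,2),k,d).reshape(-1,2)
    r=np.c_[x,np.ones(len(x))]@R.from_quat(c['orientation']).as_matrix().T
    return np.array(c['origin']),r
def plane(n,uv,z):
    o,r=rays(n,uv); return o+r*((z-o[2])/r[:,2])[:,None]
def cloud(n,d):
    v,u=np.mgrid[:420,:560]; o,r=rays(n,np.c_[u.ravel(),v.ravel()])
    return (o+r*d.reshape(-1,1)).reshape(420,560,3)
def tri(uv1,uv2):
    o1,r1=rays('top',uv1);o2,r2=rays('scene',uv2);out=[]
    for a,b in zip(r1,r2):
        A=np.c_[a,-b];s=np.linalg.lstsq(A,o2-o1,rcond=None)[0];p=o1+a*s[0];q=o2+b*s[1];out.append((*(p+q)/2,np.linalg.norm(p-q)))
    return np.array(out)
def proj(n,P):
    c=bot.calibration(n);k,d=K(c);Rm=R.from_quat(c['orientation']).as_matrix()
    return cv2.projectPoints((np.asarray(P,float).reshape(-1,3)-c['origin'])@Rm,np.zeros(3),np.zeros(3),k,d)[0].reshape(-1,2)
def pose():
    o=bot.get_obs();M=R.from_quat(o['tool_rot']).as_matrix();return o['eef_pos'],M,o
E
python3 - <<'E'
from h import *
for n,(a,b,c,d),s in(("top",(170,190,440,320),3),("scene",(150,150,320,310),4)):
    p=np.load(n+"0.npz")['p']
    cs=[(("box",(325,150,445,275)),("pan",(175,205,300,305)),("fe",(305,235,365,300))) if n=="top" else (("box",(270,235,420,350)),("pan",(150,150,320,265)),("fe",(220,260,290,310)))][0]
    for nm,(x0,y0,x1,y1) in cs:
        k=min(800//(x1-x0),600//(y1-y0)); im=cv2.resize(p[y0:y1,x0:x1,::-1],None,fx=k,fy=k,interpolation=cv2.INTER_CUBIC)
        for x in range(x0//10*10+10,x1,10): cv2.line(im,((x-x0)*k,0),((x-x0)*k,6 if x%50 else 16),(0,0,255),1);cv2.putText(im,str(x),((x-x0)*k,25),0,.35,(0,0,255))
        for y in range(y0//10*10+10,y1,10): cv2.line(im,(0,(y-y0)*k),(8,(y-y0)*k),(0,0,255),1);cv2.putText(im,str(y),(10,(y-y0)*k+4),0,.35,(0,0,255))
        cv2.imwrite(f"pics/{n}_{nm}.png",im);print(n,nm,im.shape)
    C=cloud(n,np.load(n+"0.npz")['d'])
    pts=[(240,200),(384,210),(329,268),(235,255),(205,248),(300,158)] if n=="top" else [(300,250),(345,300),(257,287),(222,200),(217,176),(228,220)]
    for u,v in pts: print(n,u,v,C[v,u].round(4))
E
```

```text
top box (500, 480, 3)
top pan (600, 750, 3)
top fe (585, 540, 3)
top 240 200 [0.6034 0.3577 0.0138]
top 384 210 [ 0.573   0.0098 -0.0016]
top 329 268 [0.4362 0.1482 0.0118]
top 235 255 [0.4713 0.3652 0.0737]
top 205 248 [0.4888 0.4363 0.059 ]
top 300 158 [0.6926 0.2121 0.0652]
scene box (575, 750, 3)
scene pan (460, 680, 3)
scene fe (550, 770, 3)
scene 300 250 [5.677e-01 1.840e-01 5.000e-04]
scene 345 300 [0.5708 0.0276 0.0064]
scene 257 287 [0.4377 0.1424 0.0113]
scene 222 200 [0.465  0.3463 0.0724]
scene 217 176 [0.4925 0.4342 0.0666]
scene 228 220 [0.4499 0.285  0.0712]
```

View pics/top_box.png

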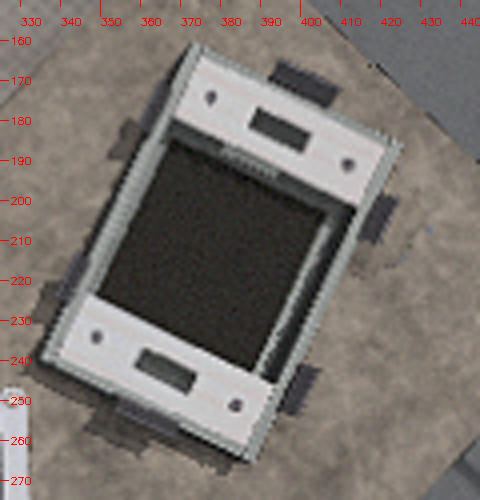

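View pics/top_pan.png

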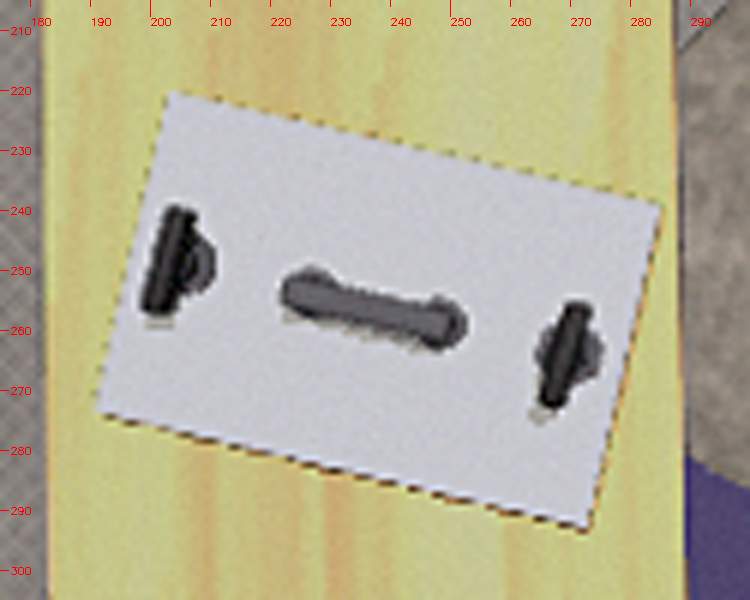

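View pics/top_fe.png

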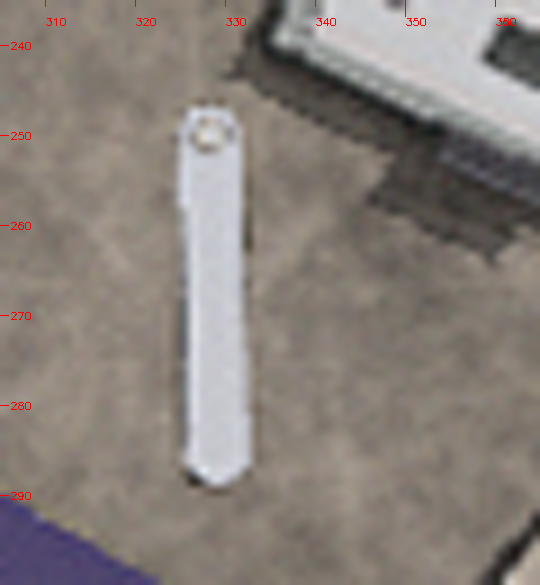

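View pics/scene_box.png

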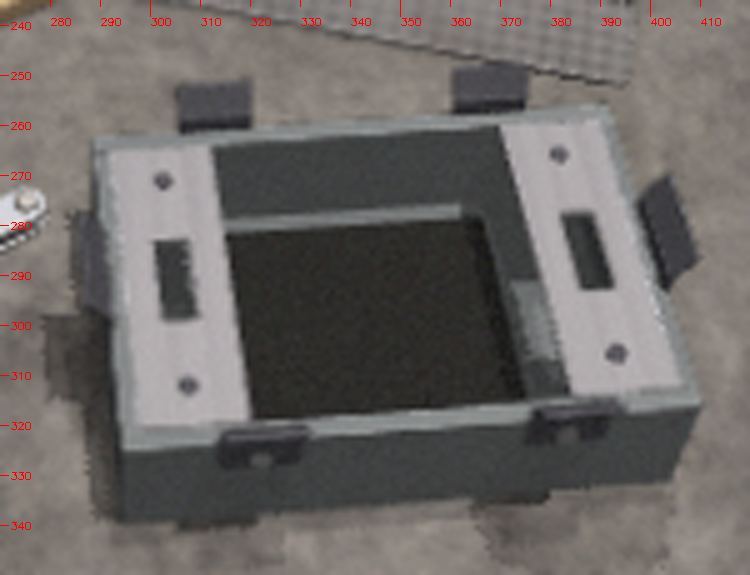

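View pics/scene_pan.png

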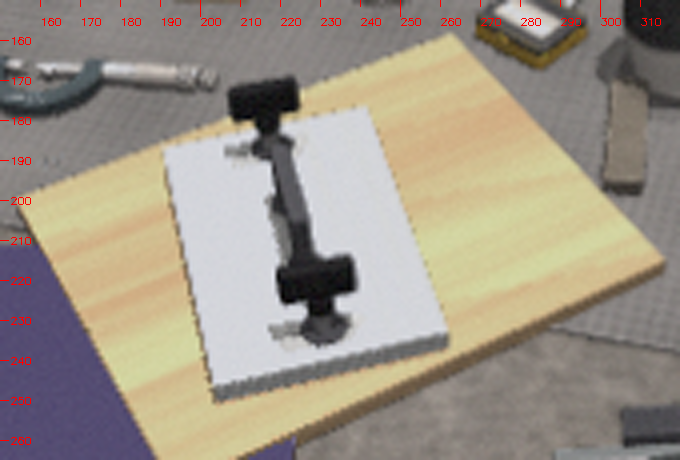

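View pics/scene_fe.png

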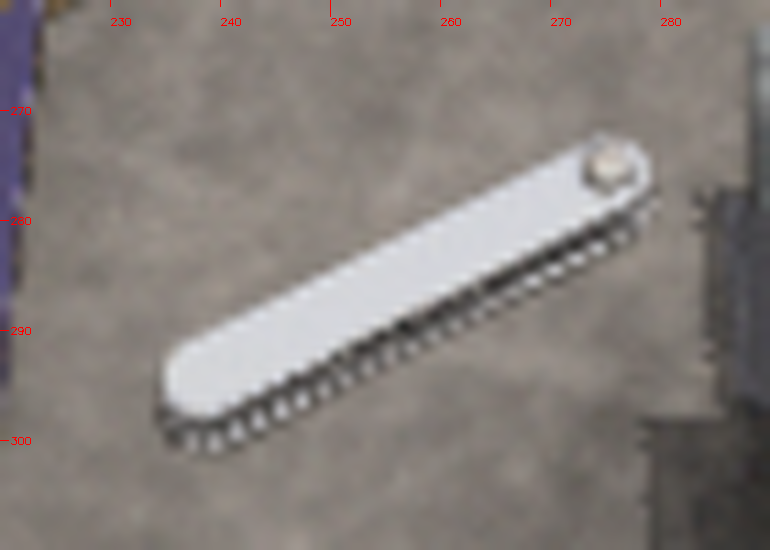

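```bash
python3 - <<'E'
from h import *
def f(pts,k,o): return (np.array(pts)+.5)/k-.5+np.array(o)
def rep(nm,P):
    print(nm,P.round(4).tolist(),'mean',P.mean(0).round(4))
bt=f([(197,43),(400,146),(250,460),(43,360)],4,(325,150));bs=f([(93,140),(605,105),(700,400),(125,440)],5,(270,235))
st=f([(280,130),(165,371)],4,(325,150));ss=f([(587,251),(175,279)],5,(270,235))
def ang(v): return np.degrees(np.arctan2(v[1],v[0])).round(2)
for nm,uv,n,z in(("box",bt,'top',.055),("box",bs,'scene',.055),("slot",st,'top',.055),("slot",ss,'scene',.055),
 ("pan",f([(170,92),(661,205),(588,531),(97,413)],6,(175,205)),'top',.03),("pan",f([(163,152),(366,108),(448,337),(212,388)],4,(150,150)),'scene',.03)):
    P=plane(n,uv,z)[:,:2]; rep(nm+n,P); print([np.linalg.norm(P[i]-P[i-1]).round(4) for i in range(len(P))],[ang(P[i]-P[i-1]) for i in range(len(P))])
for n,(x0,y0,x1,y1) in(('top',(322,244,336,292)),('scene',(230,268,284,302))):
    p=np.load(n+'0.npz')['p']; h=cv2.cvtColor(p,cv2.COLOR_RGB2HSV);m=np.zeros((420,560),np.uint8)
    m[y0:y1,x0:x1]=((p[y0:y1,x0:x1].min(-1)>165))*255
    c=max(cv2.findContours(m,0,1)[0],key=cv2.contourArea)
    P=plane(n,c.reshape(-1,2),.012)[:,:2].astype(np.float32);r=cv2.minAreaRect(P*1000);print(n,r,len(c))
E
```

```text
boxtop [[0.6854, 0.0389], [0.6224, -0.079], [0.4415, 0.0163], [0.5021, 0.1347]] mean [0.5629 0.0277]
[np.float64(0.2068), np.float64(0.1337), np.float64(0.2044), np.float64(0.133)] [np.float64(-27.59), np.float64(-118.11), np.float64(152.22), np.float64(62.93)]
boxscene [[0.5053, 0.1332], [0.6886, 0.0388], [0.6269, -0.0806], [0.4452, 0.016]] mean [0.5665 0.0268]
[np.float64(0.1316), np.float64(0.2062), np.float64(0.1345), np.float64(0.2058)] [np.float64(62.86), np.float64(-27.23), np.float64(-117.31), np.float64(151.98)]
slottop [[0.6331, -0.008], [0.4941, 0.0642]] mean [0.5636 0.0281]
[np.float64(0.1566), np.float64(0.1566)] [np.float64(-27.47), np.float64(152.53)]
slotscene [[0.6352, -0.0103], [0.4969, 0.0623]] mean [0.566 0.026]
[np.float64(0.1563), np.float64(0.1563)] [np.float64(-27.68), np.float64(152.32)]
pantop [[0.5561, 0.4453], [0.5075, 0.2518], [0.3806, 0.283], [0.4298, 0.476]] mean [0.4685 0.364 ]
[np.float64(0.13), np.float64(0.1995), np.float64(0.1307), np.float64(0.1992)] [np.float64(-13.65), np.float64(-104.1), np.float64(166.22), np.float64(75.7)]
panscene [[0.4323, 0.4708], [0.5578, 0.4413], [0.5077, 0.2462], [0.383, 0.2807]] mean [0.4702 0.3597]
[np.float64(0.1965), np.float64(0.129), np.float64(0.2015), np.float64(0.1294)] [np.float64(75.46), np.float64(-13.25), np.float64(-104.42), np.float64(164.53)]
top ((437.5404968261719, 149.4307861328125), (97.71479034423828, 15.250133514404297), 0.6623497605323792) 88
scene ((440.47930908203125, 147.89913940429688), (98.06678771972656, 15.644365310668945), 0.2602249085903168) 104
```

```bash
cat >> h.py <<'E'
def go(x,y,z,yaw):
    """shift & turn in tool axes (jog units) to a tool-down target; pos TCP"""
    p,M,o=pose(); a=np.radians(yaw); c,s=np.cos(a),np.sin(a)
    T=np.array([[c,s,0],[s,-c,0],[0,0,-1.]])
    print('t',round(o['clock'],2),'pos',p.round(4),'yaw',np.degrees(np.arctan2(M[1,0],M[0,0])).round(2),'w',round(o['grip_width'],4),'F',o['ft_force'].round(1),'j',o['joint_pos'].round(2))
    print('lin',(M.T@(np.array([x,y,z])-p)).round(4).tolist(),'rot',np.degrees(R.from_matrix(M.T@T).as_rotvec()).round(2).tolist())
E
python3 -c "
from h import *
go(.439,.149,.15,90)"
```

```text
t 0.1 pos [ 0.1655 -0.4712  0.2475] yaw -70.65 w 0.0857 F [ 0.  -0.1 -0.6] j [-1.23  0.24  0.    1.34 -0.    1.57]
lin [-0.4944, -0.4636, 0.0984] rot [-0.15, 0.03, -160.65]
```

jog_arm --jaw '[0,0,0,0,0,0,0,0]' --linear '[[-0.03,-0.029,0],[-0.06,-0.057,0],[-0.09,-0.086,0],[-0.12,-0.115,0],[-0.15,-0.143,0],[-0.18,-0.172,0],[-0.21,-0.2,0],[-0.24,-0.23,0]]' --delta_rot '[[0,0,-7],[0,0,-14],[0,0,-21],[0,0,-28],[0,0,-35],[0,0,-42],[0,0,-49],[0,0,-56]]'

```text
clock: 0.77
eef_pos: [0.3026, -0.1678, 0.2482]
tool_rot: [0.992, -0.125, -0.0, -0.0]
ft_force: [1.5, -0.6, -0.1]
grip_width: 0.0855
```

```bash
python3 -c "
from h import *
go(.439,.149,.15,90)"
```

```text
t 0.77 pos [ 0.3026 -0.1678  0.2482] yaw -14.36 w 0.0855 F [ 1.5 -0.6 -0.1] j [-0.51 -0.07 -0.34  1.3  -0.    1.32]
lin [0.0536, -0.3407, 0.0982] rot [-0.0, 0.0, -104.36]
```

jog_arm --jaw '[0.2,0.2,0.2,0.2,0.3,0.3,0.3,0.3]' --linear '[[0.005,-0.032,0],[0.01,-0.064,0],[0.016,-0.1,0],[0.022,-0.136,0],[0.027,-0.17,0],[0.032,-0.204,0],[0.037,-0.238,0],[0.042,-0.27,0]]' --delta_rot '[[0,0,-7],[0,0,-14],[0,0,-21],[0,0,-28],[0,0,-35],[0,0,-42],[0,0,-49],[0,0,-56]]'

```text
clock: 1.43
eef_pos: [0.4118, 0.0828, 0.248]
tool_rot: [0.934, 0.356, -0.0, -0.0]
ft_force: [1.2, -1.0, -0.3]
grip_width: 0.0597
```

```bash
python3 -c "
from h import *
go(.439,.149,.10,90)"
```

```text
t 1.43 pos [0.4118 0.0828 0.248 ] yaw 41.75 w 0.0597 F [ 1.2 -1.  -0.3] j [ 0.2   0.08 -0.19  1.3  -0.    1.04]
lin [0.0644, -0.0312, 0.148] rot [-0.02, 0.02, -48.25]
```

jog_arm --jaw '[0.3,0.3,0.3,0.3,0.3,0.3,0.3,0.3]' --linear '[[0.01,-0.005,0.02],[0.02,-0.01,0.04],[0.03,-0.015,0.065],[0.04,-0.02,0.09],[0.05,-0.025,0.115],[0.058,-0.029,0.135],[0.064,-0.031,0.148],[0.064,-0.031,0.148]]' --delta_rot '[[0,0,-7],[0,0,-14],[0,0,-21],[0,0,-28],[0,0,-35],[0,0,-42],[0,0,-48.2],[0,0,-48.2]]'

```text
clock: 2.1
eef_pos: [0.4373, 0.1465, 0.0971]
tool_rot: [0.709, 0.705, -0.003, -0.001]
ft_force: [-0.1, -0.3, -0.5]
grip_width: 0.0597
```

```bash
python3 - <<'E'
from h import *
go(.439,.149,.021,90)
p,d=bot.camera('scene');cv2.imwrite('pics/s1.png',p[:,:,::-1]); p2,d=bot.camera('top');cv2.imwrite('pics/s1.png',np.vstack([p[220:420,100:500,::-1],p2[150:350,100:500,::-1]]))
x,M,o=pose()
tip=x+M[:,2]*.017
for n in('top','scene'): print(proj(n,[x,tip]))
E
```

```text
t 2.1 pos [0.4373 0.1465 0.0971] yaw 89.73 w 0.0597 F [-0.1 -0.3 -0.5] j [ 0.32  0.3  -0.34  0.94  0.    0.33]
lin [0.0026, 0.0021, 0.0761] rot [-0.34, 0.1, -0.27]
[[332.5423703  267.64232126]
 [331.99077833 267.5152417 ]]
[[253.92685975 258.12623119]
 [254.44415399 263.7485872 ]]
```

View pics/s1.png

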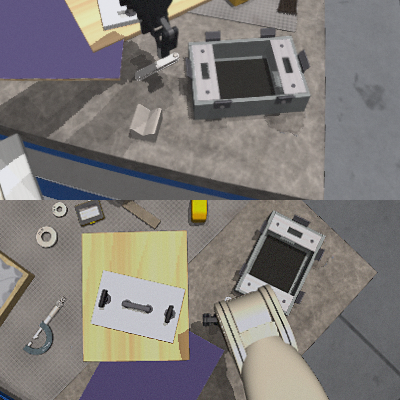

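jog_arm --jaw '[0.3,0.3,0.3,0.3,0.9,0.95,0.95,0.95]' --linear '[[0.0025,0.002,0.025],[0.0025,0.002,0.05],[0.0025,0.002,0.07],[0.0025,0.002,0.075],[0.0025,0.002,0.075],[0.0025,0.002,0.075],[0.0025,0.002,0.075],[0.0025,0.002,0.075]]' --delta_rot '[[-0.3,0.1,-0.3],[-0.3,0.1,-0.3],[-0.3,0.1,-0.3],[-0.3,0.1,-0.3],[-0.3,0.1,-0.3],[-0.3,0.1,-0.3],[-0.3,0.1,-0.3],[-0.3,0.1,-0.3]]'

```text
clock: 2.87
eef_pos: [0.4428, 0.1492, 0.0272]
tool_rot: [0.708, 0.706, 0.004, 0.002]
ft_force: [-3.5, -1.1, 8.1]
grip_width: 0.0128
```

jog_arm --jaw '[0.95,0.95,0.95,0.95,0.95,0.95,0.95,0.95]' --linear '[[0,0,0],[0,0,0],[0,0,-0.02],[0,0,-0.05],[0,0,-0.08],[0,0,-0.11],[0,0,-0.13],[0,0,-0.13]]' --delta_rot '[[0,0,0],[0,0,0],[0,0,0],[0,0,0],[0,0,7],[0,0,14],[0,0,21],[0,0,27.5]]'

```text
clock: 3.53
eef_pos: [0.444, 0.1498, 0.1612]
tool_rot: [0.857, 0.515, 0.008, 0.002]
ft_force: [0.5, -0.4, -1.2]
grip_width: 0.0121
```

```bash
python3 - <<'E'
from h import *
go(.565,.027,.15,62.4)
p,d=bot.camera('scene');cv2.imwrite('pics/s2.png',cv2.resize(p[180:360,180:440,::-1],None,fx=3,fy=3))
E
```

```text
t 3.53 pos [0.444  0.1498 0.1612] yaw 62.0 w 0.0121 F [ 0.5 -0.4 -1.2] j [ 0.33  0.23 -0.25  1.08 -0.    0.81]
lin [-0.0517, 0.1643, 0.0125] rot [0.66, -0.69, -0.4]
```

View pics/s2.png

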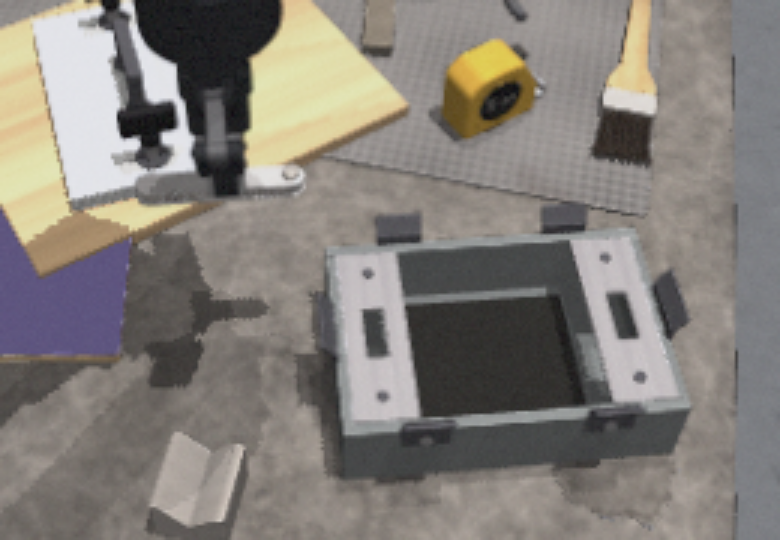

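```bash
python3 - <<'E'
from h import *
P=plane('scene',[(225,242.5),(282,239.5)],.147);print(P,P.mean(0),np.linalg.norm(P[0]-P[1]),np.degrees(np.arctan2(*(P[1]-P[0])[1::-1])))
E
```

```text
[[0.39649019 0.16961653 0.147     ]
 [0.48552133 0.12274444 0.147     ]] [0.44100576 0.14618049 0.147     ] 0.10061578711307644 -27.7653902259918
```

jog_arm --jaw '[0.95,0.95,0.95,0.95,0.95,0.95,0.95,0.95]' --linear '[[-0.01,0.03,0.01],[-0.02,0.06,0.01],[-0.03,0.09,0.01],[-0.04,0.12,0.01],[-0.05,0.15,0.01],[-0.052,0.167,0.012],[-0.052,0.167,0.012],[-0.052,0.167,0.012]]' --delta_rot '[[0.6,-0.7,0],[0.6,-0.7,0],[0.6,-0.7,0],[0.6,-0.7,0],[0.6,-0.7,0],[0.6,-0.7,0],[0.6,-0.7,0],[0.6,-0.7,0]]'

```text
clock: 4.25
eef_pos: [0.5644, 0.0244, 0.1431]
tool_rot: [0.856, 0.518, -0.006, -0.001]
ft_force: [-1.0, -0.3, -0.9]
grip_width: 0.012
```

```bash
python3 - <<'E'
from h import *
go(.567,.0255,.035,62.4)
p,d=bot.camera('scene');p2,d=bot.camera('top');cv2.imwrite('pics/s3.png',np.hstack([cv2.resize(p[200:360,260:440,::-1],None,fx=2,fy=2),cv2.resize(p2[130:290,300:470,::-1],None,fx=2,fy=2)]))
E
```

```text
t 4.25 pos [0.5644 0.0244 0.1431] yaw 62.34 w 0.012 F [-1.  -0.3 -0.9] j [ 0.04  0.44  0.01  1.15 -0.    0.53]
lin [0.0031, 0.0027, 0.1081] rot [-0.46, 0.5, -0.06]
```

View pics/s3.png

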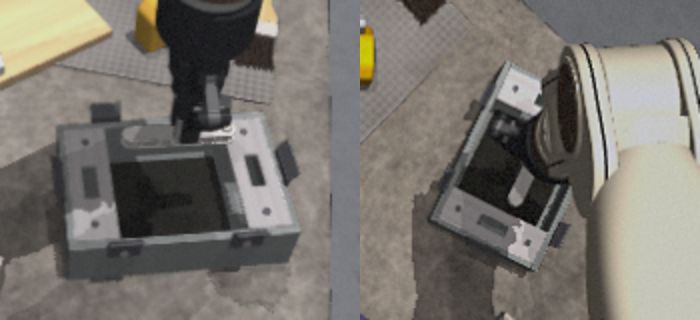

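jog_arm --jaw '[0.95,0.95,0.95,0.95,0.95,0.95,0.95,0.95]' --linear '[[0.002,0.001,0.01],[0.002,0.001,0.03],[0.002,0.001,0.05],[0.002,0.001,0.07],[0.002,0.001,0.09],[0.002,0.001,0.1],[0.002,0.001,0.108],[0.002,0.001,0.108]]' --delta_rot '[[0,0,0],[0,0,0],[0,0,0],[0,0,0],[0,0,0],[0,0,0],[0,0,0],[0,0,0]]'

```text
clock: 5.02
eef_pos: [0.5637, 0.0265, 0.0341]
tool_rot: [0.855, 0.518, -0.007, -0.001]
ft_force: [0.4, 0.2, -1.4]
grip_width: 0.0121
```

```bash
python3 - <<'E'
from h import *
go(.567,.0255,.035,62.4)
p,d=bot.camera('scene');cv2.imwrite('pics/s4.png',np.hstack([cv2.resize(p[200:360,260:440,::-1],None,fx=2,fy=2)]))
E
```

```text
t 5.02 pos [0.5637 0.0265 0.0341] yaw 62.42 w 0.0121 F [ 0.4  0.2 -1.4] j [ 0.05  0.55 -0.12  0.91 -0.    0.53]
lin [0.0006, 0.0034, -0.001] rot [-0.54, 0.57, 0.02]
```

View pics/s4.png

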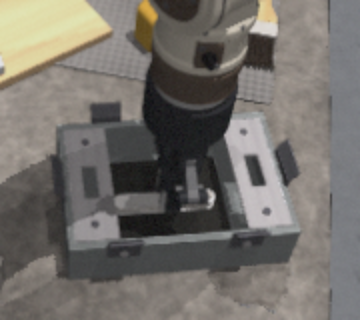

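jog_arm --jaw '[0.6,0.6,0.55,0.55,0.55,0.55,0.55,0.55]' --linear '[[0,0,0],[0,0,0],[0,0,0],[0,0,0],[0,0,-0.03],[0,0,-0.06],[0,0,-0.1],[0,0,-0.14]]' --delta_rot '[[0,0,0],[0,0,0],[0,0,0],[0,0,0],[0,0,0],[0,0,0],[0,0,0],[0,0,0]]'

```text
clock: 5.73
eef_pos: [0.5659, 0.0265, 0.177]
tool_rot: [0.856, 0.518, -0.006, -0.001]
ft_force: [0.6, 1.3, 0.3]
grip_width: 0.0382
```

```bash
python3 - <<'E'
from h import *
go(.4693,.362,.2,-14.1)
p,d=bot.camera('scene');cv2.imwrite('pics/s5.png',np.hstack([cv2.resize(p[200:360,260:440,::-1],None,fx=3,fy=3)]))
E
```

```text
t 5.73 pos [0.5659 0.0265 0.177 ] yaw 62.35 w 0.0382 F [0.6 1.3 0.3] j [ 0.05  0.42  0.07  1.23 -0.    0.53]
lin [0.2522, -0.2415, -0.0234] rot [-0.04, 0.73, 76.45]
```

View pics/s5.png

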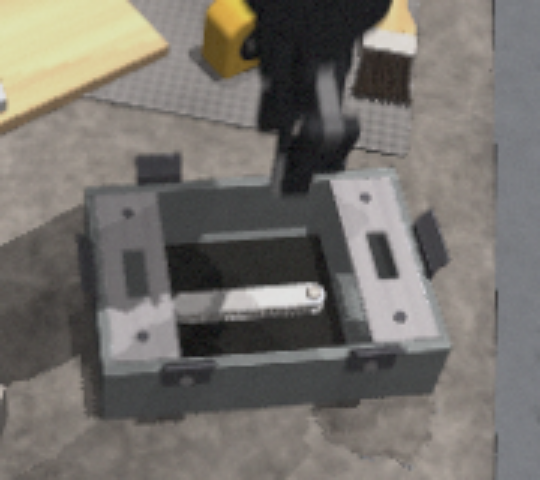

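jog_arm --jaw '[0.3,0.3,0.3,0.3,0.3,0.3,0.3,0.3]' --linear '[[0.025,-0.024,-0.02],[0.05,-0.048,-0.025],[0.08,-0.076,-0.025],[0.11,-0.105,-0.025],[0.14,-0.134,-0.025],[0.17,-0.163,-0.025],[0.2,-0.19,-0.025],[0.225,-0.216,-0.025]]' --delta_rot '[[0,0.3,7],[0,0.7,14],[0,0.7,21],[0,0.7,28],[0,0.7,35],[0,0.7,42],[0,0.7,49],[0,0.7,56]]'

```text
clock: 6.45
eef_pos: [0.4834, 0.3161, 0.2009]
tool_rot: [0.997, 0.074, 0.001, -0.002]
ft_force: [1.7, -0.5, -0.1]
grip_width: 0.0599
```

```bash
python3 - <<'E'
from h import *
go(.4693,.362,.13,-14.1)
E
```

```text
t 6.45 pos [0.4834 0.3161 0.2009] yaw 8.47 w 0.0599 F [ 1.7 -0.5 -0.1] j [0.58 0.41 0.13 1.28 0.   2.  ]
lin [-0.0073, -0.0473, 0.071] rot [-0.2, -0.06, 22.57]
```

jog_arm --jaw '[0.3,0.3,0.3,0.3,0.3,0.3,0.3,0.3]' --linear '[[-0.002,-0.015,0.02],[-0.005,-0.03,0.04],[-0.007,-0.045,0.06],[-0.007,-0.045,0.068],[-0.007,-0.045,0.068],[-0.007,-0.045,0.068],[-0.007,-0.045,0.068],[-0.007,-0.045,0.068]]' --delta_rot '[[0,0,7],[0,0,14],[0,0,21],[0,0,22.5],[0,0,22.5],[0,0,22.5],[0,0,22.5],[0,0,22.5]]'

```text
clock: 7.12
eef_pos: [0.471, 0.358, 0.1339]
tool_rot: [0.993, -0.119, 0.001, -0.002]
ft_force: [-0.6, -0.6, 0.1]
grip_width: 0.0596
```

```bash
python3 - <<'E'
from h import *
go(.4693,.362,.063,-14.1)
f=lambda P,k,o:(np.array(P)+.5)/k-.5+np.array(o)
print(plane('top',f([(373,311)],6,(175,205)),.072), plane('scene',f([(292,205)],4,(150,150)),.07))
p,d=bot.camera('scene');p2,d=bot.camera('top');cv2.imwrite('pics/s6.png',np.hstack([cv2.resize(p[130:290,140:320,::-1],None,fx=2,fy=2),cv2.resize(p2[180:340,150:320,::-1],None,fx=2,fy=2)]))
E
```

```text
t 7.12 pos [0.471  0.358  0.1339] yaw -13.7 w 0.0596 F [-0.6 -0.6  0.1] j [0.65 0.49 0.06 1.14 0.   2.46]
lin [-0.0026, -0.0032, 0.0709] rot [-0.26, -0.06, 0.4]
[[0.46800064 0.36147271 0.072     ]] [[0.46581414 0.34543722 0.07      ]]
```

View pics/s6.png

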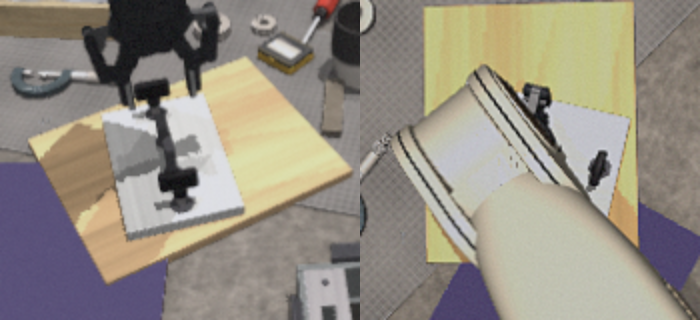

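jog_arm --jaw '[0.3,0.3,0.3,0.3,0.3,0.3,0.3,0.3]' --linear '[[-0.003,-0.003,0.015],[-0.003,-0.003,0.03],[-0.003,-0.003,0.045],[-0.003,-0.003,0.06],[-0.003,-0.003,0.07],[-0.003,-0.003,0.07],[-0.003,-0.003,0.07],[-0.003,-0.003,0.07]]' --delta_rot '[[-0.2,0,0.3],[-0.2,0,0.3],[-0.2,0,0.3],[-0.2,0,0.3],[-0.2,0,0.3],[-0.2,0,0.3],[-0.2,0,0.3],[-0.2,0,0.3]]'

```text
clock: 7.88
eef_pos: [0.4684, 0.3621, 0.0635]
tool_rot: [0.993, -0.122, 0.0, -0.0]
ft_force: [-0.1, -0.1, -0.2]
grip_width: 0.0599
```

jog_arm --jaw '[0.5,0.7,0.95,0.95,0.95,0.95,0.95,0.95]' --linear '[[0,0,0],[0,0,0],[0,0,0],[0,0,0],[0,0,0],[0,0,0],[0,0,0],[0,0,0]]' --delta_rot '[[0,0,0],[0,0,0],[0,0,0],[0,0,0],[0,0,0],[0,0,0],[0,0,0],[0,0,0]]'

```text
clock: 8.55
eef_pos: [0.4684, 0.3621, 0.0632]
tool_rot: [0.993, -0.122, 0.0, -0.0]
ft_force: [0.4, -1.2, 5.2]
grip_width: 0.0113
```

```bash
python3 - <<'E'
from h import *
go(.4693,.362,.063,-14.1)
E
```

```text
t 8.55 pos [0.4684 0.3621 0.0632] yaw -13.98 w 0.0113 F [ 0.4 -1.2  5.2] j [ 0.66  0.56 -0.03  0.99 -0.    2.47]
lin [0.0009, -0.0001, 0.0002] rot [-0.01, -0.04, 0.12]
```

jog_arm --jaw '[0.95,0.95,0.95,0.95,0.95,0.95,0.95,0.95]' --linear '[[0,0,-0.005],[0,0,-0.015],[0,0,-0.03],[0,0,-0.05],[0,0,-0.075],[0,0,-0.1],[0,0,-0.12],[0,0,-0.13]]' --delta_rot '[[0,0,0],[0,0,0],[0,0,0],[0,0,0],[0,0,0],[0,0,0],[0,0,0],[0,0,0]]'

```text
clock: 9.22
eef_pos: [0.4681, 0.3624, 0.1951]
tool_rot: [0.993, -0.122, 0.0, -0.001]
ft_force: [1.0, -0.6, -4.4]
grip_width: 0.0111
```

```bash
python3 - <<'E'
from h import *
go(.565,.027,.2,62.4)
p,d=bot.camera('scene');p2,d=bot.camera('top');cv2.imwrite('pics/s7.png',np.hstack([cv2.resize(p[80:260,140:320,::-1],None,fx=2,fy=2),cv2.resize(p2[180:360,150:320,::-1],None,fx=2,fy=2)]))
E
```

```text
t 9.22 pos [0.4681 0.3624 0.1951] yaw -13.96 w 0.0111 F [ 1.  -0.6 -4.4] j [0.66 0.45 0.16 1.28 0.   2.47]
lin [0.1749, 0.3021, -0.0051] rot [-0.04, -0.07, -76.36]
```

View pics/s7.png

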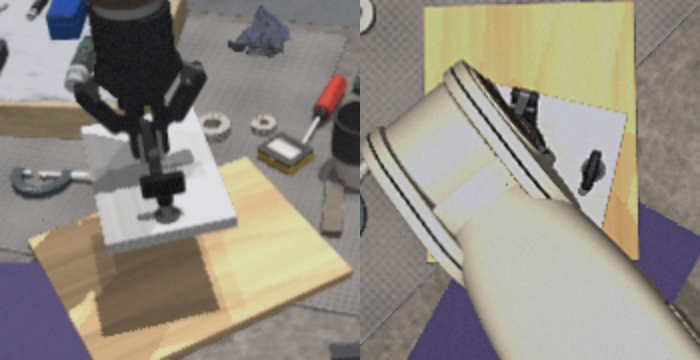

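jog_arm --jaw '[0.95,0.95,0.95,0.95,0.95,0.95,0.95,0.95]' --linear '[[0.006,0.01,0],[0.018,0.03,0],[0.032,0.055,0],[0.046,0.08,0],[0.06,0.105,0],[0.075,0.13,0],[0.089,0.155,0],[0.104,0.18,0]]' --delta_rot '[[0,0,-3],[0,0,-8],[0,0,-14],[0,0,-20],[0,0,-26],[0,0,-32],[0,0,-38],[0,0,-44]]'

```text
clock: 9.98
eef_pos: [0.5239, 0.1604, 0.19]
tool_rot: [0.965, 0.262, -0.003, 0.0]
ft_force: [0.1, 0.2, -4.4]
grip_width: 0.0106
```

```bash
python3 - <<'E'
from h import *
go(.565,.027,.2,62.4)
E
```

```text
t 9.98 pos [0.5239 0.1604 0.19  ] yaw 30.34 w 0.0106 F [ 0.1  0.2 -4.4] j [ 0.3   0.37  0.03  1.24 -0.    1.34]
lin [-0.0319, 0.1359, -0.0099] rot [-0.16, 0.31, -32.06]
```

jog_arm --jaw '[0.95,0.95,0.95,0.95,0.95,0.95,0.95,0.95]' --linear '[[-0.006,0.025,-0.005],[-0.012,0.05,-0.008],[-0.018,0.075,-0.009],[-0.024,0.1,-0.009],[-0.028,0.12,-0.009],[-0.031,0.132,-0.009],[-0.032,0.136,-0.009],[-0.032,0.136,-0.009]]' --delta_rot '[[0,0.3,-6],[0,0.3,-12],[0,0.3,-18],[0,0.3,-24],[0,0.3,-28],[0,0.3,-31],[0,0.3,-32],[0,0.3,-32]]'

```text
clock: 10.65
eef_pos: [0.5647, 0.0274, 0.1995]
tool_rot: [0.858, 0.514, 0.0, -0.002]
ft_force: [0.6, 0.2, -4.6]
grip_width: 0.011
```

jog_arm --jaw '[0.95,0.95,0.95,0.95,0.95,0.95,0.95,0.95]' --linear '[[0,0,0.01],[0,0,0.025],[0,0,0.04],[0,0,0.05],[0,0,0.055],[0,0,0.055],[0,0,0.055],[0,0,0.055]]' --delta_rot '[[0,0,0],[0,0,0],[0,0,0],[0,0,0],[0,0,0],[0,0,0],[0,0,0],[0,0,0]]'

```text
clock: 11.32
eef_pos: [0.5664, 0.0289, 0.1474]
tool_rot: [0.857, 0.515, 0.003, -0.0]
ft_force: [0.5, -0.6, -3.7]
grip_width: 0.0112
```

```bash
python3 - <<'E'
from h import *
go(.564,.0272,.125,62.4)
p,d=bot.camera('scene');p2,d=bot.camera('top');cv2.imwrite('pics/s8.png',cv2.resize(p[200:360,260:440,::-1],None,fx=4,fy=3.75));cv2.imwrite('pics/s8t.png',cv2.resize(p2[140:290,310:460,::-1],None,fx=4,fy=4))
E
```

```text
t 11.32 pos [0.5664 0.0289 0.1474] yaw 62.04 w 0.0112 F [ 0.5 -0.6 -3.7] j [0.05 0.43 0.01 1.14 0.   0.54]
lin [-0.0027, -0.0014, 0.0224] rot [0.13, -0.27, -0.36]
```

View pics/s8.png

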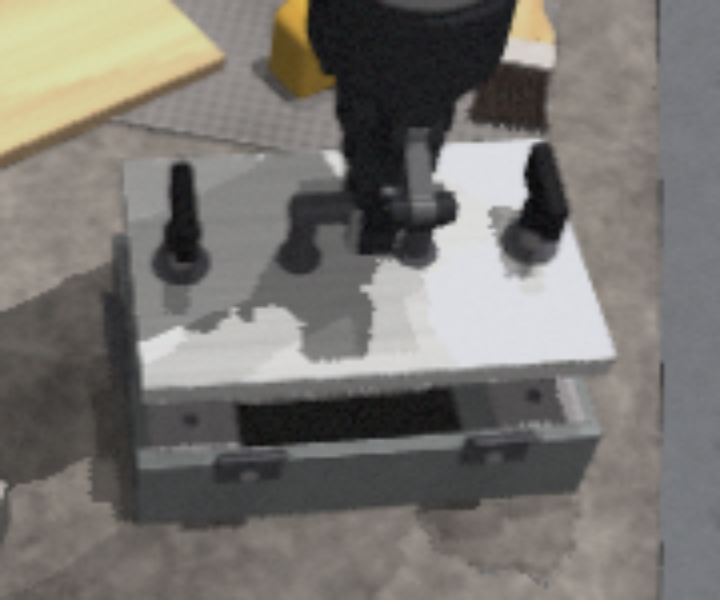

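View pics/s8t.png

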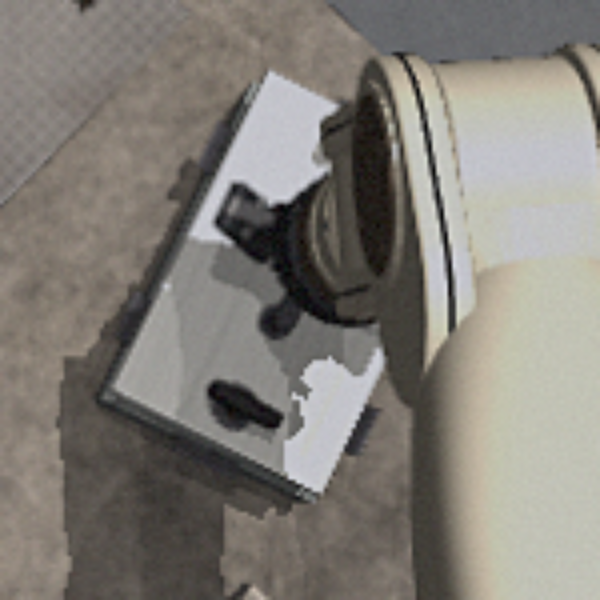

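```bash
python3 - <<'E'
from h import *
f=lambda P,k,o:(np.array(P)+.5)/np.array(k)-.5+np.array(o)
A=plane('top',f([(270,70),(112,390),(312,492)],4,(310,140)),.113)[:,:2]
B=plane('scene',f([(124,160),(140,386),(613,357)],(4,3.75),(260,200)),.113)[:,:2]
for P in(A,B):
  v=[P[i+1]-P[i] for i in range(2)]; print(P.round(4).tolist(),[np.linalg.norm(a).round(4) for a in v],[np.degrees(np.arctan2(a[1],a[0])).round(2) for a in v])
print('ctr top',(A[0]+A[2])/2,'scene',(B[0]+B[2])/2)
E
```

```text
[[0.6823, 0.0404], [0.5057, 0.1343], [0.4469, 0.0252]] [np.float64(0.2), np.float64(0.1239)] [np.float64(152.02), np.float64(-118.3)]
[[0.5106, 0.1334], [0.4469, 0.0202], [0.6233, -0.0738]] [np.float64(0.1299), np.float64(0.1998)] [np.float64(-119.34), np.float64(-28.06)]
ctr top [0.56461574 0.03279855] scene [0.56691914 0.02982675]
```

```bash
python3 - <<'E'
from h import *
go(.5653,.0267,.122,62.4)
E
```

```text
t 11.42 pos [0.5665 0.0286 0.1476] yaw 62.03 w 0.0105 F [-0.9  0.1 -3.9] j [0.05 0.43 0.01 1.14 0.   0.54]
lin [-0.0024, -0.0003, 0.0256] rot [0.16, -0.28, -0.37]
```

jog_arm --jaw '[0.95,0.95,0.95,0.95,0.95,0.95,0.95,0.95]' --linear '[[-0.002,-0.0003,0],[-0.0024,-0.0003,0.005],[-0.0024,-0.0003,0.012],[-0.0024,-0.0003,0.02],[-0.0024,-0.0003,0.026],[-0.0024,-0.0003,0.026],[-0.0024,-0.0003,0.026],[-0.0024,-0.0003,0.026]]' --delta_rot '[[0.1,-0.2,-0.4],[0.1,-0.2,-0.4],[0.1,-0.2,-0.4],[0.1,-0.2,-0.4],[0.1,-0.2,-0.4],[0.1,-0.2,-0.4],[0.1,-0.2,-0.4],[0.1,-0.2,-0.4]]'

```text
clock: 12.08
eef_pos: [0.5645, 0.0266, 0.1205]
tool_rot: [0.855, 0.518, -0.0, -0.0]
ft_force: [0.7, -0.2, -4.2]
grip_width: 0.0106
```

```bash
python3 - <<'E'
from h import *
go(.5653,.0267,.104,62.4)
p,d=bot.camera('scene');p2,d=bot.camera('top');cv2.imwrite('pics/s9.png',cv2.resize(p[210:360,270:420,::-1],None,fx=4,fy=4));cv2.imwrite('pics/s9t.png',cv2.resize(p2[140:290,310:460,::-1],None,fx=4,fy=4))
E
```

```text
t 12.08 pos [0.5645 0.0266 0.1205] yaw 62.43 w 0.0106 F [ 0.7 -0.2 -4.2] j [ 0.05  0.45 -0.03  1.08  0.    0.53]
lin [0.0004, 0.0007, 0.0165] rot [-0.06, -0.01, 0.03]
```

View pics/s9.png

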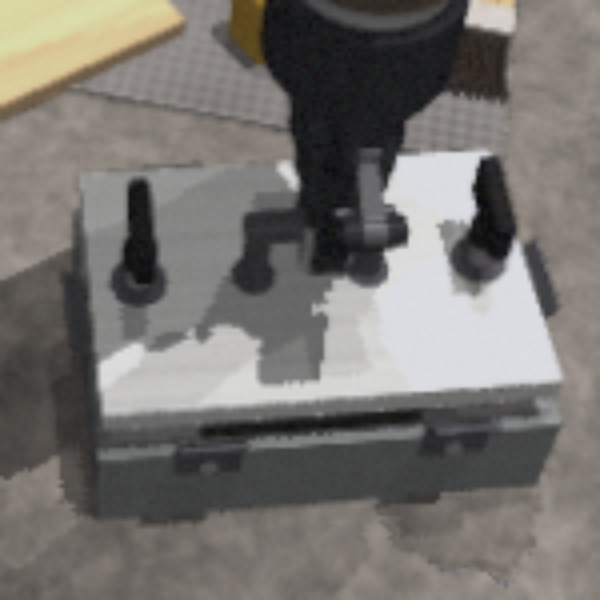

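View pics/s9t.png

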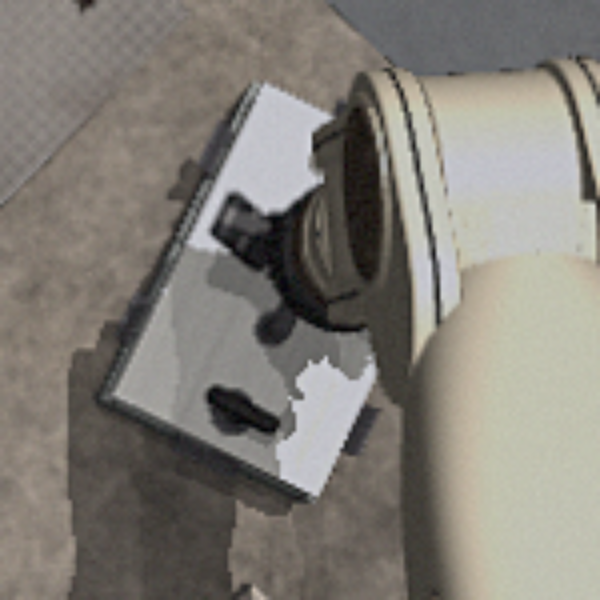

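jog_arm --jaw '[0.95,0.95,0.95,0.95,0.95,0.95,0.95,0.95]' --linear '[[0,0,0.004],[0,0,0.008],[0,0,0.012],[0,0,0.015],[0,0,0.017],[0,0,0.019],[0,0,0.019],[0,0,0.019]]' --delta_rot '[[0,0,0],[0,0,0],[0,0,0],[0,0,0],[0,0,0],[0,0,0],[0,0,0],[0,0,0]]'

```text
clock: 12.85
eef_pos: [0.5641, 0.0266, 0.1032]
tool_rot: [0.855, 0.518, 0.0, -0.0]
ft_force: [-4.3, -1.0, 5.9]
grip_width: 0.0111
```

```bash
python3 - <<'E'
from h import *
go(.5653,.0267,.104,62.4)
p,d=bot.camera('scene');p2,d=bot.camera('top');cv2.imwrite('pics/s10.png',cv2.resize(p[210:360,270:420,::-1],None,fx=4,fy=4));cv2.imwrite('pics/s10t.png',cv2.resize(p2[140:290,310:460,::-1],None,fx=4,fy=4))
E
```

```text
t 12.85 pos [0.5641 0.0266 0.1032] yaw 62.42 w 0.0111 F [-4.3 -1.   5.9] j [ 0.05  0.47 -0.06  1.04  0.    0.53]
lin [0.0007, 0.001, -0.0008] rot [-0.03, -0.02, 0.02]
```

View pics/s10.png

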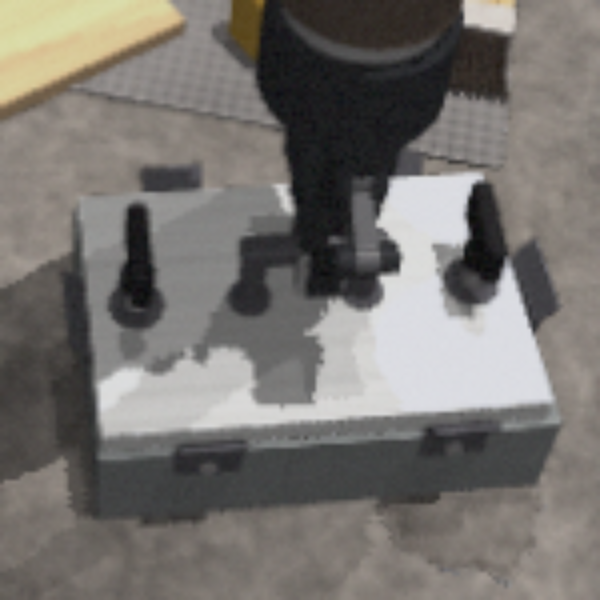

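jog_arm --jaw '[0.6,0.3,0.3,0.3,0.3,0.3,0.3,0.3]' --linear '[[0,0,0],[0,0,0],[0,0,0],[0,0,-0.01],[0,0,-0.03],[0,0,-0.06],[0,0,-0.09],[0,0,-0.11]]' --delta_rot '[[0,0,0],[0,0,0],[0,0,0],[0,0,0],[0,0,0],[0,0,0],[0,0,-3],[0,0,-7]]'

```text
clock: 13.62
eef_pos: [0.5657, 0.0266, 0.2153]
tool_rot: [0.821, 0.571, 0.002, 0.001]
ft_force: [0.2, -0.3, -0.1]
grip_width: 0.0597
```

```bash
python3 - <<'E'
from h import *
go(.4959,.0631,.20,152.4)
E
```

```text
t 13.62 pos [0.5657 0.0266 0.2153] yaw 69.58 w 0.0597 F [ 0.2 -0.3 -0.1] j [0.05 0.38 0.12 1.3  0.   0.4 ]
lin [0.0098, -0.0782, 0.0151] rot [0.23, 0.03, -82.82]
```

Turn, but first back off to view the panel unoccluded.

jog_arm --jaw '[0.5,0.5,0.5,0.5,0.5,0.5,0.5,0.5]' --linear '[[0.005,-0.02,0],[0.01,-0.04,0],[0.02,-0.08,0],[0.03,-0.12,0],[0.04,-0.16,0],[0.04,-0.18,0],[0.04,-0.2,0],[0.04,-0.2,0]]' --delta_rot '[[0,0,-7],[0,0,-14],[0,0,-21],[0,0,-28],[0,0,-35],[0,0,-42],[0,0,-49],[0,0,-56]]'

```text
clock: 14.28
eef_pos: [0.3881, 0.1352, 0.2126]
tool_rot: [0.454, 0.891, 0.0, -0.001]
ft_force: [-0.7, 0.1, -0.2]
grip_width: 0.0429
```

```bash
python3 - <<'E'
from h import *
go(.4959,.0631,.20,152.4)
p,d=bot.camera('scene');p2,d=bot.camera('top');cv2.imwrite('pics/s11.png',cv2.resize(p[230:350,270:420,::-1],None,fx=5,fy=5,interpolation=cv2.INTER_CUBIC));cv2.imwrite('pics/s11t.png',cv2.resize(p2[150:270,320:440,::-1],None,fx=5,fy=5,interpolation=cv2.INTER_CUBIC))
E
```

```text
t 14.28 pos [0.3881 0.1352 0.2126] yaw 125.95 w 0.0429 F [-0.7  0.1 -0.2] j [ 0.33  0.09 -0.28  1.21  0.   -0.29]
lin [-0.1217, 0.0449, 0.0124] rot [-0.01, -0.11, -26.45]
```

View pics/s11.png

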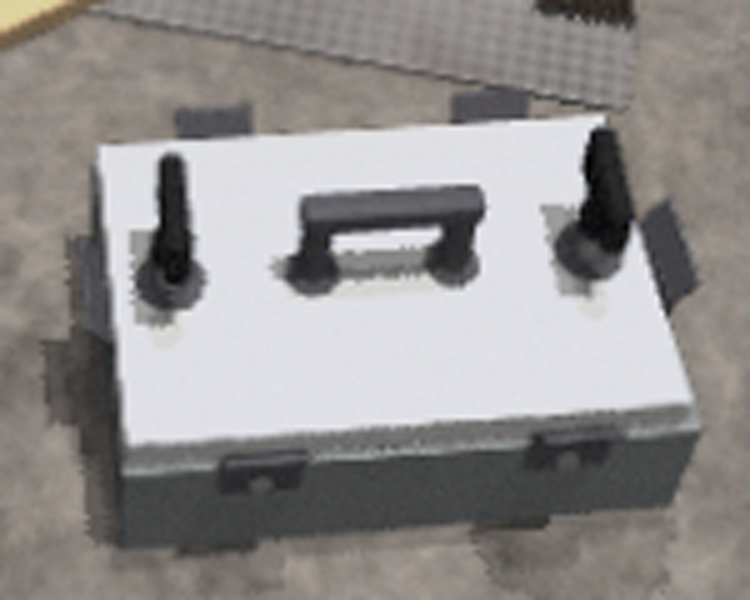

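View pics/s11t.png

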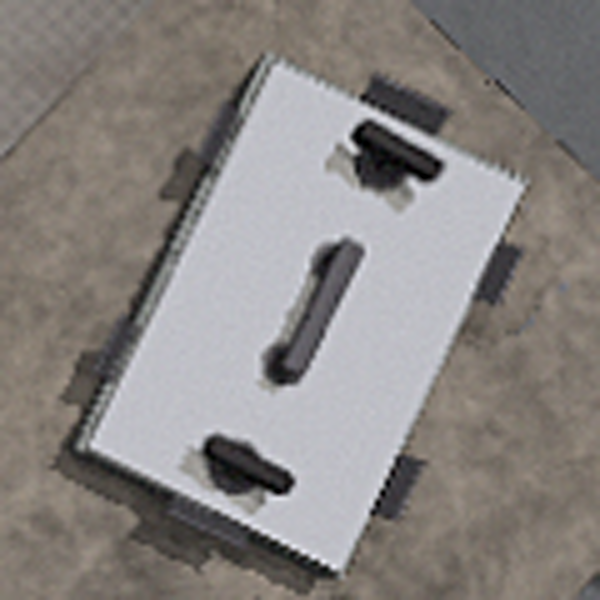

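```bash
python3 - <<'E'
from h import *
f=lambda P,k,o:(np.array(P)+.5)/np.array(k)-.5+np.array(o)
def show(n,P):
  v=[P[i]-P[i-1] for i in range(len(P))]; print(n,P.round(4).tolist(),'m',P.mean(0).round(4),[np.linalg.norm(a).round(4) for a in v],[np.degrees(np.arctan2(a[1],a[0])).round(2) for a in v])
show('top',plane('top',f([(270,57),(527,184),(340,573),(88,448)],5,(320,150)),.070)[:,:2])
show('sc',plane('scene',f([(100,147),(603,118),(693,404),(127,446)],5,(270,230)),.070)[:,:2])
show('far',plane('top',f([(365,130),(435,170)],5,(320,150)),.121)[:,:2])
show('near',plane('top',f([(212,444),(287,486)],5,(320,150)),.121)[:,:2])
show('sfar/near',plane('scene',f([(608,152),(172,172)],5,(270,230)),.12)[:,:2])
E
```

```text
top [[0.6813, 0.042], [0.6198, -0.0761], [0.4427, 0.0178], [0.5025, 0.1317]] m [0.5616 0.0288] [np.float64(0.2), np.float64(0.1331), np.float64(0.2004), np.float64(0.1287)] [np.float64(-26.66), np.float64(-117.49), np.float64(152.08), np.float64(62.33)]
sc [[0.5061, 0.1294], [0.6815, 0.0363], [0.6216, -0.0777], [0.445, 0.0149]] m [0.5636 0.0257] [np.float64(0.1298), np.float64(0.1986), np.float64(0.1288), np.float64(0.1994)] [np.float64(61.95), np.float64(-27.95), np.float64(-117.7), np.float64(152.33)]
far [[0.6388, 0.0088], [0.6203, -0.0219]] m [ 0.6295 -0.0066] [np.float64(0.0358), np.float64(0.0358)] [np.float64(59.01), np.float64(-120.99)]
near [[0.5014, 0.0815], [0.4822, 0.049]] m [0.4918 0.0653] [np.float64(0.0377), np.float64(0.0377)] [np.float64(59.48), np.float64(-120.52)]
sfar/near [[0.6374, -0.0016], [0.5007, 0.0738]] m [0.5691 0.0361] [np.float64(0.1561), np.float64(0.1561)] [np.float64(-28.9), np.float64(151.1)]
```

```bash
python3 - <<'E'
from h import *
go(.495,.0627,.15,149.5)
E
```

```text
t 14.38 pos [0.3911 0.1348 0.2128] yaw 125.5 w 0.0429 F [-0.1 -0.2  0.6] j [ 0.33  0.09 -0.27  1.21  0.   -0.29]
lin [-0.1191, 0.0426, 0.0629] rot [0.11, 0.01, -24.0]
```

jog_arm --jaw '[0.5,0.5,0.5,0.5,0.5,0.5,0.5,0.5]' --linear '[[-0.02,0.007,0],[-0.05,0.018,0],[-0.08,0.028,0.01],[-0.11,0.039,0.03],[-0.119,0.0426,0.05],[-0.119,0.0426,0.06],[-0.119,0.0426,0.063],[-0.119,0.0426,0.063]]' --delta_rot '[[0,0,-7],[0,0,-14],[0,0,-21],[0,0,-24],[0,0,-24],[0,0,-24],[0,0,-24],[0,0,-24]]'

```text
clock: 15.05
eef_pos: [0.4939, 0.062, 0.1478]
tool_rot: [0.264, 0.964, -0.0, -0.002]
ft_force: [0.2, -0.2, 0.8]
grip_width: 0.0427
```

```bash
python3 - <<'E'
from h import *
go(.495,.0627,.111,149.5)
p,d=bot.camera('scene');p2,d=bot.camera('top');cv2.imwrite('pics/s12.png',np.hstack([cv2.resize(q[:,:,::-1],None,fx=3,fy=3,interpolation=cv2.INTER_CUBIC) for q in(p[200:340,260:390],p2[150:290,310:440])]))
go(.495,.0627,.111,149.5)
E
```

```text
t 15.05 pos [0.4939 0.062  0.1478] yaw 149.33 w 0.0427 F [ 0.2 -0.2  0.8] j [ 0.12  0.31 -0.18  1.09  0.   -0.91]
lin [-0.0007, 0.0012, 0.0368] rot [-0.07, -0.19, -0.17]
t 15.15 pos [0.4949 0.0626 0.1495] yaw 149.42 w 0.0427 F [-0.3 -0.1  0.8] j [ 0.13  0.3  -0.18  1.09  0.   -0.91]
lin [-0.0, 0.0001, 0.0385] rot [0.05, -0.02, -0.08]
```

View pics/s12.png

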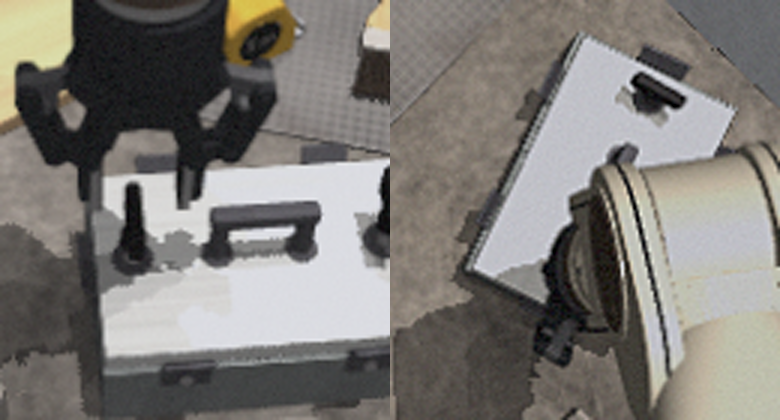

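jog_arm --jaw '[0.5,0.5,0.5,0.5,0.5,0.95,0.95,0.95]' --linear '[[0,0,0.01],[0,0,0.02],[0,0,0.03],[0,0,0.038],[0,0,0.038],[0,0,0.038],[0,0,0.038],[0,0,0.038]]' --delta_rot '[[0,0,0],[0,0,0],[0,0,0],[0,0,0],[0,0,0],[0,0,0],[0,0,0],[0,0,0]]'

```text
clock: 15.82
eef_pos: [0.4949, 0.0623, 0.111]
tool_rot: [0.264, 0.965, 0.0, -0.001]
ft_force: [-2.8, 0.2, 0.4]
grip_width: 0.0114
```

jog_arm --jaw '[0.95,0.95,0.95,0.95,0.95,0.95,0.95,0.95]' --linear '[[0,0,0],[0,0,0],[0,0,0.004],[0,0,0.008],[0,0,0.012],[0,0,0.0145],[0,0,0.0155],[0,0,0.0155]]' --delta_rot '[[0,0,0],[0,0,0],[0,0,0],[0,0,0],[0,0,0],[0,0,0],[0,0,0],[0,0,0]]'

```text
clock: 16.48
eef_pos: [0.4952, 0.0623, 0.0967]
tool_rot: [0.264, 0.965, 0.001, 0.0]
ft_force: [-6.7, 0.1, 14.6]
grip_width: 0.0111
```

```bash
python3 - <<'E'
from h import *
go(.495,.0627,.097,149.5)
p,d=bot.camera('scene');cv2.imwrite('pics/s13.png',np.hstack([cv2.resize(q[:,:,::-1],None,fx=4,fy=4,interpolation=cv2.INTER_CUBIC) for q in(p[220:340,260:420],)]))
go(.495,.0627,.097,149.5)
E
```

```text
t 16.48 pos [0.4952 0.0623 0.0967] yaw 149.43 w 0.0111 F [-6.7  0.1 14.6] j [ 0.12  0.36 -0.25  0.96  0.   -0.91]
lin [0.0004, 0.0002, -0.0003] rot [0.09, 0.0, -0.07]
t 16.53 pos [0.4952 0.0623 0.0967] yaw 149.43 w 0.0109 F [-5.5  0.3 14.4] j [ 0.12  0.36 -0.25  0.96  0.   -0.91]
lin [0.0004, 0.0003, -0.0003] rot [0.09, 0.0, -0.07]
```

View pics/s13.png

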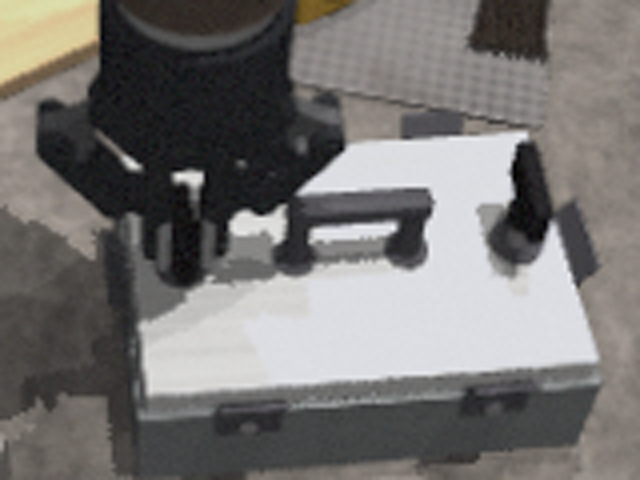

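jog_arm --jaw '[0.95,0.95,0.95,0.95,0.95,0.95,0.95,0.95]' --linear '[[0,0,0],[0,0,0],[0,0,0],[0,0,0],[0,0,0],[0,0,0],[0,0,0],[0,0,0]]' --delta_rot '[[0,0,4],[0,0,10],[0,0,16],[0,0,22],[0,0,28],[0,0,34],[0,0,40],[0,0,44]]'

```text
clock: 17.2
eef_pos: [0.495, 0.0625, 0.0967]
tool_rot: [0.607, 0.794, 0.001, -0.0]
ft_force: [-6.0, 1.3, 14.5]
grip_width: 0.0113
```

```bash
python3 - <<'E'
from h import *
go(.495,.0627,.097,64)
E
```

```text
t 17.2 pos [0.495  0.0625 0.0967] yaw 105.18 w 0.0113 F [-6.   1.3 14.5] j [ 0.12  0.36 -0.25  0.96  0.   -0.14]
lin [0.0002, 0.0001, -0.0003] rot [0.02, -0.11, 41.18]
```

jog_arm --jaw '[0.95,0.95,0.95,0.95,0.95,0.95,0.95,0.95]' --linear '[[0,0,0],[0,0,0],[0,0,0],[0,0,0],[0,0,0],[0,0,0],[0,0,0],[0,0,0]]' --delta_rot '[[0,0,5],[0,0,11],[0,0,17],[0,0,23],[0,0,29],[0,0,35],[0,0,41],[0,0,41]]'

```text
clock: 17.87
eef_pos: [0.495, 0.0628, 0.0967]
tool_rot: [0.847, 0.532, 0.001, -0.001]
ft_force: [-6.5, 3.5, 14.2]
grip_width: 0.0108
```

jog_arm --jaw '[0.95,0.95,0.8,0.5,0.5,0.5,0.5,0.5]' --linear '[[0,0,-0.003],[0,0,-0.004],[0,0,-0.004],[0,0,-0.004],[0,0,-0.004],[0,0,-0.02],[0,0,-0.04],[0,0,-0.065]]' --delta_rot '[[0,0,0],[0,0,0],[0,0,0],[0,0,0],[0,0,0],[0,0,0],[0,0,0],[0,0,0]]'

```text
clock: 18.53
eef_pos: [0.4941, 0.0616, 0.159]
tool_rot: [0.846, 0.533, -0.002, -0.001]
ft_force: [0.4, 0.2, -0.5]
grip_width: 0.0435
```

```bash
python3 - <<'E'
from h import *
p,d=bot.camera('scene');cv2.imwrite('pics/s14.png',np.hstack([cv2.resize(q[:,:,::-1],None,fx=4,fy=4,interpolation=cv2.INTER_CUBIC) for q in(p[220:340,260:420],)]))
go(.6332,-.0095,.16,149.5)
E
```

```text
t 18.58 pos [0.4976 0.062  0.165 ] yaw 64.41 w 0.0427 F [2.1 0.3 3.2] j [ 0.12  0.29 -0.15  1.12  0.    0.57]
lin [-0.0059, 0.1532, 0.0057] rot [0.38, 0.05, -85.1]
```

View pics/s14.png

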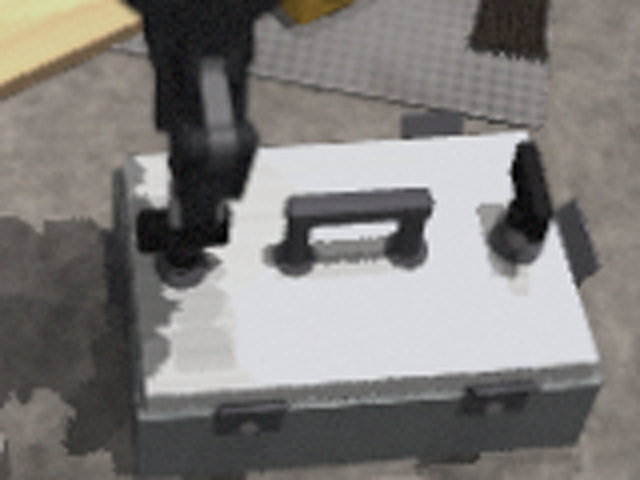

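jog_arm --jaw '[0.5,0.5,0.5,0.5,0.5,0.5,0.5,0.5]' --linear '[[0,0.02,-0.02],[-0.001,0.04,-0.02],[-0.002,0.06,-0.02],[-0.003,0.08,-0.02],[-0.004,0.1,-0.02],[-0.005,0.12,-0.02],[-0.006,0.14,-0.02],[-0.006,0.153,-0.02]]' --delta_rot '[[0.3,0,-7],[0.3,0,-14],[0.3,0,-21],[0.3,0,-28],[0.3,0,-35],[0.3,0,-42],[0.3,0,-49],[0.3,0,-56]]'

```text
clock: 19.25
eef_pos: [0.6322, -0.0109, 0.1791]
tool_rot: [0.495, 0.869, -0.001, -0.002]
ft_force: [-0.6, 1.4, -0.4]
grip_width: 0.0429
```

```bash
python3 - <<'E'
from h import *
p2,d=bot.camera('top');p,d=bot.camera('scene');cv2.imwrite('pics/s15.png',np.hstack([cv2.resize(q[:,:,::-1],None,fx=3,fy=3,interpolation=cv2.INTER_CUBIC) for q in(p[220:340,270:400],p2[150:270,310:440])]))
go(.6332,-.0095,.15,149)
E
```

```text
t 19.35 pos [ 0.6321 -0.0108  0.1787] yaw 120.33 w 0.0425 F [-0.7 -0.5 -0.5] j [-0.02  0.54  0.27  1.31 -0.   -0.55]
lin [0.0005, 0.0017, 0.0287] rot [-0.22, -0.2, -28.67]
```

View pics/s15.png

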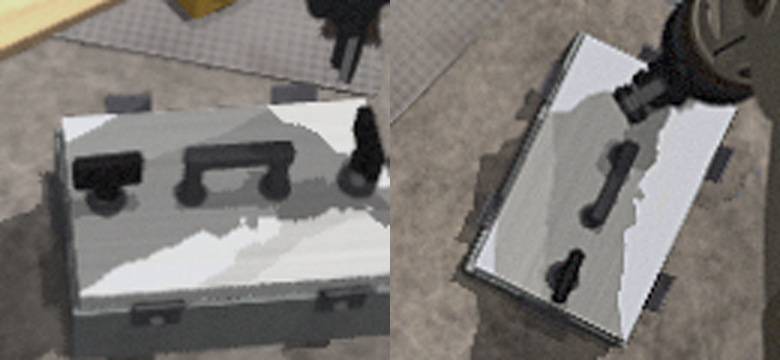

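jog_arm --jaw '[0.5,0.5,0.5,0.5,0.5,0.5,0.5,0.5]' --linear '[[0.0005,0.0017,0],[0.0005,0.0017,0],[0.0005,0.0017,0],[0.0005,0.0017,0.01],[0.0005,0.0017,0.02],[0.0005,0.0017,0.028],[0.0005,0.0017,0.028],[0.0005,0.0017,0.028]]' --delta_rot '[[-0.2,-0.2,-7],[-0.2,-0.2,-14],[-0.2,-0.2,-21],[-0.2,-0.2,-28.5],[-0.2,-0.2,-28.5],[-0.2,-0.2,-28.5],[-0.2,-0.2,-28.5],[-0.2,-0.2,-28.5]]'

```text
clock: 20.02
eef_pos: [0.6306, -0.008, 0.1509]
tool_rot: [0.269, 0.963, -0.0, -0.002]
ft_force: [0.2, 0.0, 0.4]
grip_width: 0.0427
```

```bash
python3 - <<'E'
from h import *
p2,d=bot.camera('top');p,d=bot.camera('scene');cv2.imwrite('pics/s16.png',np.hstack([cv2.resize(q[:,:,::-1],None,fx=3,fy=3,interpolation=cv2.INTER_CUBIC) for q in(p[200:340,290:420],p2[130:270,330:460])]))
go(.6332,-.0095,.111,149)
E
```

```text
t 20.12 pos [ 0.6316 -0.0081  0.1522] yaw 148.84 w 0.0427 F [ 0.  -0.2  1.3] j [-0.01  0.55  0.22  1.24  0.   -1.04]
lin [-0.0021, -0.0004, 0.0412] rot [0.01, -0.03, -0.16]
```

View pics/s16.png

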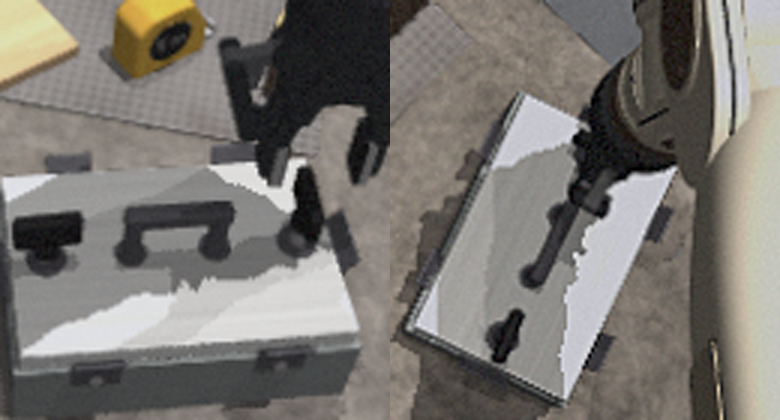

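jog_arm --jaw '[0.5,0.5,0.5,0.5,0.5,0.95,0.95,0.95]' --linear '[[-0.002,0,0.01],[-0.002,0,0.02],[-0.002,0,0.03],[-0.002,0,0.041],[-0.002,0,0.041],[-0.002,0,0.041],[-0.002,0,0.041],[-0.002,0,0.041]]' --delta_rot '[[0,0,0],[0,0,0],[0,0,0],[0,0,0],[0,0,0],[0,0,0],[0,0,0],[0,0,0]]'

```text
clock: 20.78
eef_pos: [0.6335, -0.0092, 0.1115]
tool_rot: [0.268, 0.963, 0.0, -0.0]
ft_force: [0.2, -0.0, -2.3]
grip_width: 0.0111
```

jog_arm --jaw '[0.95,0.95,0.95,0.95,0.95,0.95,0.95,0.95]' --linear '[[0,0,0],[0,0,0],[0,0,0.004],[0,0,0.008],[0,0,0.012],[0,0,0.0145],[0,0,0.0155],[0,0,0.0155]]' --delta_rot '[[0,0,0],[0,0,0],[0,0,0],[0,0,0],[0,0,0],[0,0,0],[0,0,0],[0,0,0]]'

```text
clock: 21.45
eef_pos: [0.6336, -0.0091, 0.0972]
tool_rot: [0.268, 0.963, 0.0, 0.001]
ft_force: [-2.5, -0.4, 8.4]
grip_width: 0.0109
```

```bash
python3 - <<'E'
from h import *
p,d=bot.camera('scene');cv2.imwrite('pics/s17.png',np.hstack([cv2.resize(q[:,:,::-1],None,fx=4,fy=4,interpolation=cv2.INTER_CUBIC) for q in(p[220:340,260:420],)]))
go(.6332,-.0095,.097,64)
E
```

```text
t 21.5 pos [ 0.6336 -0.0092  0.0972] yaw 148.93 w 0.0108 F [-3.5  0.6  8.4] j [-0.01  0.6   0.15  1.12  0.   -1.04]
lin [0.0002, -0.0005, 0.0002] rot [0.09, 0.0, 84.93]
```

View pics/s17.png

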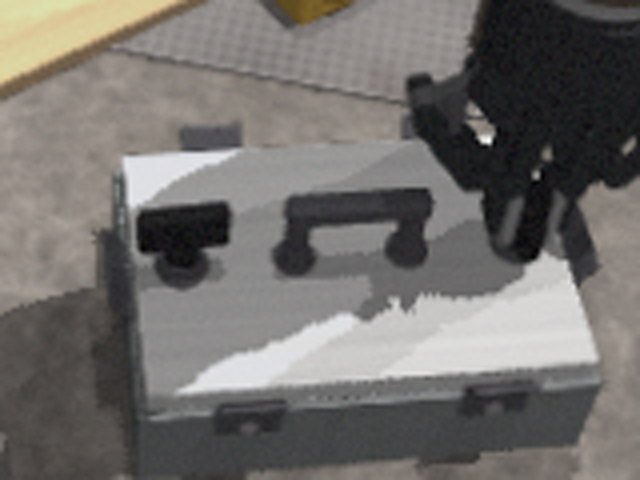

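jog_arm --jaw '[0.95,0.95,0.95,0.95,0.95,0.95,0.95,0.95]' --linear '[[0,0,0.0015],[0,0,0.0015],[0,0,0.0015],[0,0,0.0015],[0,0,0.0015],[0,0,0.0015],[0,0,0.0015],[0,0,0.0015]]' --delta_rot '[[0,0,0],[0,0,3],[0,0,9],[0,0,15],[0,0,21],[0,0,28],[0,0,35],[0,0,42]]'

```text
clock: 22.17
eef_pos: [0.634, -0.0094, 0.0971]
tool_rot: [0.598, 0.802, 0.001, 0.001]
ft_force: [-4.6, -0.7, 14.7]
grip_width: 0.0108
```

```bash
python3 - <<'E'
from h import *
go(.6332,-.0095,.097,64)
E
```

```text
t 22.17 pos [ 0.634  -0.0094  0.0971] yaw 106.57 w 0.0108 F [-4.6 -0.7 14.7] j [-0.01  0.6   0.15  1.12 -0.   -0.3 ]
lin [0.0002, -0.0008, 0.0001] rot [0.18, -0.0, 42.57]
```

jog_arm --jaw '[0.95,0.95,0.95,0.95,0.95,0.95,0.95,0.95]' --linear '[[0,0,0],[0,0,0],[0,0,0],[0,0,0],[0,0,0],[0,0,0],[0,0,0],[0,0,0]]' --delta_rot '[[0,0,6],[0,0,12],[0,0,18],[0,0,24],[0,0,30],[0,0,36],[0,0,42],[0,0,42.5]]'

```text
clock: 22.83
eef_pos: [0.634, -0.0097, 0.0971]
tool_rot: [0.847, 0.531, 0.001, 0.001]
ft_force: [-4.6, -0.9, 14.4]
grip_width: 0.0113
```

jog_arm --jaw '[0.95,0.95,0.8,0.5,0.5,0.5,0.5,0.5]' --linear '[[0,0,-0.003],[0,0,-0.004],[0,0,-0.004],[0,0,-0.004],[0,0,-0.004],[0,0,-0.02],[0,0,-0.04],[0,0,-0.065]]' --delta_rot '[[0,0,0],[0,0,0],[0,0,0],[0,0,0],[0,0,0],[0,0,0],[0,0,0],[0,0,0]]'

```text
clock: 23.5
eef_pos: [0.6318, -0.009, 0.157]
tool_rot: [0.846, 0.533, -0.002, -0.002]
ft_force: [0.0, 0.1, -0.6]
grip_width: 0.0428
```

jog_arm --jaw '[0.5,0.5,0.5,0.5,0.5,0.5,0.5,0.5]' --linear '[[0,0,-0.02],[0,-0.01,-0.05],[0,-0.04,-0.06],[0,-0.08,-0.06],[0,-0.12,-0.06],[0,-0.16,-0.06],[0,-0.2,-0.06],[0,-0.24,-0.06]]' --delta_rot '[[0,0,0],[0,0,0],[0,0,0],[0,0,0],[0,0,0],[0,0,0],[0,0,0],[0,0,0]]'

```text
clock: 24.17
eef_pos: [0.4149, 0.0949, 0.2186]
tool_rot: [0.846, 0.533, -0.0, -0.001]
ft_force: [-0.6, 0.6, 1.0]
grip_width: 0.0424
```

jog_arm --jaw '[0.5,0.5,0.5,0.5,0.5,0.5,0.5,0.5]' --linear '[[0,-0.02,0],[0,-0.04,0],[0,-0.06,0],[0,-0.08,0],[0,-0.08,0],[0,-0.08,0],[0,-0.08,0],[0,-0.08,0]]' --delta_rot '[[0,0,0],[0,0,0],[0,0,0],[0,0,0],[0,0,0],[0,0,0],[0,0,0],[0,0,0]]'

```text
clock: 24.83
eef_pos: [0.3454, 0.1288, 0.2192]
tool_rot: [0.846, 0.533, 0.0, -0.0]
ft_force: [0.0, 0.6, 0.4]
grip_width: 0.0429
```

```bash
python3 - <<'E'
from h import *
p2,d2=bot.camera('top');p,d=bot.camera('scene');np.savez('f.npz',p=p,p2=p2,d=d,d2=d2)
cv2.imwrite('pics/s18.png',cv2.resize(p[230:350,270:420,::-1],None,fx=5,fy=5,interpolation=cv2.INTER_CUBIC));cv2.imwrite('pics/s18t.png',cv2.resize(p2[150:270,320:440,::-1],None,fx=5,fy=5,interpolation=cv2.INTER_CUBIC))
go(.3,.1,.2,64)
E
```

```text
t 24.93 pos [0.3453 0.1287 0.2192] yaw 64.37 w 0.0429 F [ 0.8 -0.7  0.1] j [ 0.36 -0.   -0.35  1.22  0.    0.8 ]
lin [-0.0455, -0.0284, 0.0192] rot [-0.04, -0.0, 0.37]
```

View pics/s18.png

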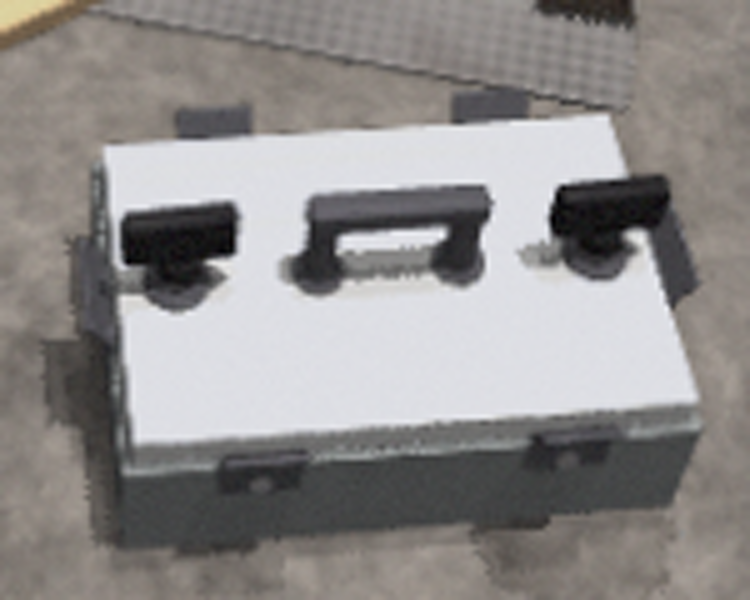

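View pics/s18t.png

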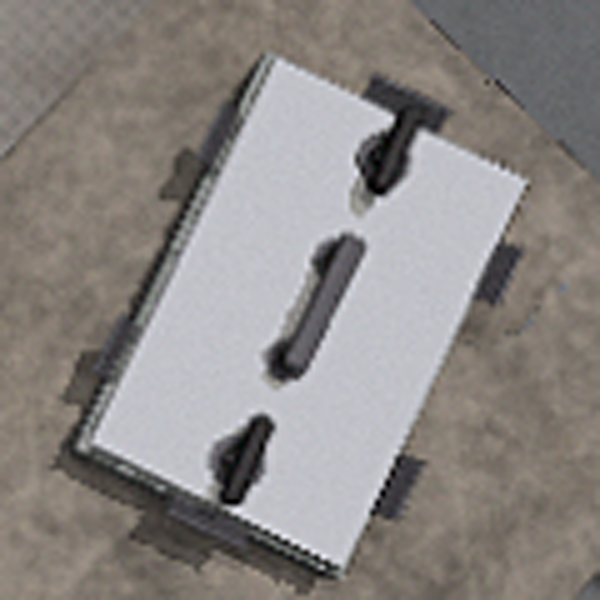

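```bash
python3 - <<'E'
from h import *
z=np.load('f.npz')
for n,pk,dk,pts in(('top','p2','d2',[(250,458),(397,152),(325,305)]),('scene','p','d',[(178,225),(610,200),(400,205)])):
    C=cloud(n,z[dk]);o=(320,150) if n=='top' else (270,230)
    for x,y in pts:
        u,v=round(x/5+o[0]),round(y/5+o[1]); w=C[v-3:v+4,u-3:u+4].reshape(-1,3)
        print(n,(u,v),'z p90',np.percentile(w[:,2],90).round(4),'centre',C[v,u].round(4))
    if n=='top':
        for q in [(340,540,0,0)]: pass
f=lambda P:(np.array(P)+.5)/5-.5+np.array((320,150))
for P in([(232,495),(267,422)],[(382,188),(412,118)],[(88,448),(270,57)]):
    w=plane('top',f(P),.111 if P[0][0]!=88 else .07)[:,:2];print(np.degrees(np.arctan2(*(w[1]-w[0])[::-1])),w.mean(0))
f2=lambda P:(np.array(P)+.5)/5-.5+np.array((270,230))
# wing-top middle heights by two views: near, far, handle
print(tri(f([(250,458),(397,152),(322,304)]),f2([(178,208),(608,184),(398,192)])).round(4))
P=plane('top',f([(270,57),(527,184),(342,573),(88,448)]),.070)[:,:2];Q=plane('scene',f2([(105,147),(608,118),(697,402),(130,446)]),.070)[:,:2];print(P.mean(0),Q.mean(0))
E
```

```text
top (370, 242) z p90 0.1127 centre [0.4934 0.0622 0.1074]
top (399, 180) z p90 0.1125 centre [ 0.6301 -0.0073  0.1106]
top (385, 211) z p90 0.1138 centre [0.5611 0.0274 0.1129]
scene (306, 275) z p90 0.1122 centre [0.4947 0.0579 0.1104]
scene (392, 270) z p90 0.1122 centre [ 0.6308 -0.014   0.1092]
scene (350, 271) z p90 0.1134 centre [0.5644 0.023  0.112 ]
-27.399055969467913 [0.49493288 0.0637645 ]
-25.478060384708208 [ 0.6296431  -0.00720554]
-26.659773269412476 [0.59188594 0.0868622 ]
[[ 0.4957  0.0636  0.1141  0.0016]
 [ 0.6312 -0.008   0.1126  0.0034]
 [ 0.5641  0.0286  0.1144  0.0041]]
[0.56158037 0.02861879] [0.56504629 0.02500655]
```

```bash
python3 -c "
from h import *
print(bot.job_done())"
```

```text
the job is handed in; nothing more can be done
None
```

The gauge is in the box, the cover panel is seated between the tabs, and both quarter-turn studs are pushed in and turned. I handed the job in at about 25 s of the 72 s limit. The hand-in reports no verdict.

**Gauge:** a picture after release showed it lying flat on the box floor. It was not visible again once the panel was on.

**Panel:** it is down between the tabs. Its centre is about 2 mm from the box centre in both views, and it is aligned to within about 1°. The two cameras place it about 4 to 5 mm apart, only slightly more than their usual disagreement. With the gripper, I measured its height at release as within about 1 mm of fully seated.

**Studs:** each went in the full 14 mm and was turned about 85° clockwise. After release both wings lie along the panel, to within about 2°. The depth images put their tops about 1 mm below the handle top, which matches the locked depth of about 10 mm. My rough two-view triangulation read 1 to 2 mm higher for everything, but gave the wings the same or lower height than the handle.

**Left alone:** I never touched the tape measure or the oilstone, though I did not measure their positions again at the end. The arm was stopped clear of everything at hand-in.

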